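Draw out the drier's filter plate and show it over its catch tray

ROBOT

A 6-joint arm with a two-finger parallel gripper is mounted at the origin on the work surface. World frame = base frame: x ahead of the robot, y to its left, z up, the work surface at z = 0. Lengths are in mm, angles in degrees, forces in N, time in s.
With the tool pointing down it reaches from about 425 to 925 mm from the base axis. Payload 12.5 kg.
Tool frame: the origin (TCP) lies midway between the tips of the shut fingers; the grasp point (between the pads) lies 19 mm behind it (bot.pinch_z is the distance from the TCP to the grasp point, in mm); z points along the fingers, y is the line along which they close (so a half turn about z gives the same grasp; the last joint's range is limited). The gripper opens to 85 mm and grips with 20 to 120 N. Pads are 22 mm wide; open, the fingers measure 114 mm over their backs; the gripper's body (76 mm by 85 mm) begins 54 mm behind the grasp point. The pads swing forward as they close: fully open they stand 13 mm farther back than shut.
Start: joints at [70.268, 28.126, 89.318, -0, 62.55, -6.05], TCP at [147.818, 607.288, 194.227] pointing down, gripper open.
Joint ranges: [-177.58, 177.58], [-47.91, 125.51], [2.72, 160], [-65.01, 245.01], [3.68, 167.84], [-153.87, 153.87]. Speed limits (degrees/s): [127.2, 127.2, 159.86, 180, 180, 180].

INTERFACE

Orientations are given as a 3x3 rotation matrix whose columns are the frame's x, y, z axes.
In Python, from station import bot gives the robot as it stands. The module is installed in compiled form; this text tells all that it offers.
- The arm moves only by the tool carry_out, never from a script. Its argument "moves" is a list of rows, each an object with "travel": the shift along the tool's x, y, z in cm, a list of three; "angular": the turn, a rotation vector about the tool's x, y, z in degrees, a list of three. In form: [{"travel": [dx, dy, dz], "angular": [ax, ay, az]}, ...]. A call has 1 to 5 rows; each row shifts and turns the commanded pose from where the row before left it, along the tool's axes as they then stand; what a row does not reach is not made up. A row lasts 1/12 s, in which the tool goes at most 41.7 mm and 7.16 degrees, less where a joint would pass 70% of its speed; a pose out of reach is approached as far as the arm can. A call with a gripper value outside its range is refused whole. "claw" is the opening, from -1 (shut) to 1 (fully open), so that 0 is half open, set as the call begins (left out, the last holds). The fingers move at their own pace and stop on an object; "force" is the grip in N (left out, the last holds). Time passes only in rows, so rows that do not move let the fingers close. It gives the time, the measured TCP pose, the force, the opening and the grip force at its end, in the units of the state.
- bot.observe(): the state, without advancing time (a new reading comes with each control period).
- bot.grab_frame(name): name is "scene" or "side" or "wrist"; returns the picture (420x560x3 uint8, blue, green, red); there is no depth.
- bot.calibration(name): a dict with "fovy" (degrees; the focal length in pixels is half the picture's height over the tangent of half this angle, whatever the lens; pixels are square), "cx", "cy" (the principal point, pixels), "eye" and "orientation" of the camera in the world; the wrist camera has in their place "mount" (4x4, takes a point from camera to tool coordinates, whose origin is the TCP and whose axes are the flange's). Camera axes: x right, y up, looking along -z (the intrinsics and any distortion apply to the point x, -y, -z); pixel columns grow to the right and rows downward; lengths in mm; the calibration is good to about 2 mm. A picture is of the moment at which its call begins: read the wrist's pose just before it. calibration takes no time and is no camera call.
- bot.finish_job(): hands the job in; it is judged then, once.
The state is a dict: "time": time; "q": joint angles; "joint_velocities": joint speeds; "joint_efforts": joint torques, N m; "ee_pos": TCP position; "eef_rot": TCP orientation; "contact_force": force on the tool from outside, world axes, zero at the start; "torque": the same for the moment, N m; "grip_width": finger opening in mm; "finger_force": force on a finger pad.
Only numpy, scipy, OpenCV 4.12 (cv2) and the standard library are available. Lean on these libraries where they do the work, as an engineer would, in place of code of your own. Each camera call takes 0.05 s, during which the arm holds its last target. There are 200 camera calls.

TASK

First set the white catch tray gently (no dropping) and squarely on the dark wooden stand of the same outline, edges flush, and let go of it. Then lift the aluminium flap of the blue filter housing until it stands upright and leave it open, draw out the filter plate with the orange tab, and finish holding it still and upright in the gripper, lengthwise over the middle of the tray, about 5 cm above it. The black-tabbed blank plate stays in its slot, and the bottle, tee fitting and model engine are left alone.

Things in the scene. Friction and masses are not known exactly. Their poses are not given: they have to be found in the camera images.
- tray: White rectangular catch tray, loose, 100 x 50 mm and 18 mm high, walls and floor 4 mm thick, open at the top, about 0.15 kg. It starts on the table. Origin: centre of its underside; x along the 100 mm side, y along the 50 mm side, z up. Either way round is the same.
- stand: Dark wooden block fixed to the table, 100 x 50 mm and 40 mm high, the same outline as the tray. Origin: centre of its underside, at table height (its top is 40 mm above); x along the 100 mm side, y along the 50 mm side. It never moves within a run.
- housing: Blue filter housing fixed to the table: open-topped case 140 (x) x 200 (y) x 95 mm high, walls and floor 5 mm, covered by the flap. Origin: centre of its underside; x points to the hinge side, away from the robot. Inside, two slots at y = +35 and -35 mm: guides 40 mm tall hold each plate only at its ends (over 33 mm from the middle in x), under 2 mm play. Filter in one slot, blank in the other, either way.
- flap (a joint): Aluminium top flap of the housing, 140 x 200 x 8 mm, 0.2 kg, hinged along the top edge on the housing's +x side. Value in rad: 0 shut, about 1.57 upright, 1.9 at the stop; it starts shut or slightly ajar (up to 0.2). The hinge is stiff (some 3 N at the bar moves it) and the flap stays where it is left.
- flap_bar (a point): Middle of the black round grip bar on the flap: 10 mm thick, along the housing's y, 90 mm between its end posts, 30 mm above the flap's outer face and 25 mm in from its free edge. From the hinge it lies 115 mm towards the free edge and 38 mm above (flap shut). Its axes turn with the flap (at 0 they equal the housing's). Fingers closed across the bar can pivot on it.
- flap_hinge (a point): Middle of the flap's hinge line, at the housing's x = +70 mm, 95.5 mm above the table. The flap turns about the housing's y axis here; its free edge goes up, then away from the robot.
- filter: Filter plate, loose, 0.12 kg, upright in its slot, hidden under the shut flap: frame 80 (x) x 8 (y) x 60 mm (z) with white pleats, and centred on top an ORANGE grip tab 30 (x) x 12 (y) x 22 mm high. Origin: centre of the frame's underside (tab 60 to 82 mm above it), at first 5 mm above the table. x along the 80 mm, parallel to the housing's x. Drawn straight up; both ways round are alike.
- blank: Blank plate, loose, same shape and size as the filter but dark steel with a BLACK tab, in the other slot of the housing, 70 mm from the filter in the housing's y. It stays there. Origin and axes as for the filter.
- bottle: Amber sample bottle with a red cap, 44 mm across, 110 mm high, beyond the work. Bystander. Origin: centre of its underside.
- tee: Brass and steel pipe tee lying on the mat, about 110 mm long and 28 mm high. Bystander. Origin: centre of the underside of its block.
- engine: Small model engine on a dark wooden base 90 x 70 mm, brass flywheel, 80 mm high. Bystander. Origin: centre of its underside.
Things that resemble listed ones, but are neither listed nor needed, are in the scene too. What is shaped like the tray but red is not meant. Leave any pink look-alike of the stand alone.

How it is judged:
By the outcome, as a careful person would: the job done as asked, in the order asked, and still so for the second after the job is handed in, while the arm keeps its last pose, push and grip.
It also fails if it takes over 72 s, if anything falls off the work surface, if the arm or the gripper's body presses on something with over 40 N, if the wrist force passes 120 N, or if a joint passes its speed limit or range.

## Working session

There is one attempt and no reset: what is moved stays moved. The work goes in short steps, Python scripts to look and compute and a tool call to move; the robot and the scene stay as the last step left them, time stands still between calls to the robot, and variables do not carry over. Pictures are saved under pics/ and viewed, at most 10 in all, crops included, and the job is handed in when it is done.

Besides the shell and the picture viewer there is one more tool, called after "Request:" as name(argument=value, ...) on one line, values as JSON. carry_out: Moves the arm, as the interface text tells. Its arguments: {"type":"object","properties":{"moves":{"type":"array","items":{"type":"object","properties":{"travel":{"type":"array","items":{"type":"number"}},"angular":{"type":"array","items":{"type":"number"}}}}},"claw":{"type":"number"},"force":{"type":"number"}},"required":["moves"]}

```bash
mkdir -p pics
python3 - <<'E'
from station import bot
import cv2
for n in ("scene","side","wrist"):
    cv2.imwrite(f"pics/{n}0.png",bot.grab_frame(n)); print(n,bot.calibration(n))
s=bot.observe();print(s["time"],s["ee_pos"],s["eef_rot"],s["grip_width"],bot.pinch_z)
a=cv2.imread("pics/scene0.png");b=cv2.imread("pics/side0.png")
E
```

```text
scene {'fovy': 47.35026444658137, 'cx': 286.9138242269623, 'cy': 207.9481552792787, 'eye': array([1177.68951861,  411.01438267,  787.40611005]), 'orientation': array([[-0.61492314, -0.51552933,  0.59674035],
       [ 0.78858124, -0.39909179,  0.46783049],
       [-0.00302616,  0.75825804,  0.65194753]])}
side {'fovy': 57.11553837475107, 'cx': 276.2967821384733, 'cy': 209.6493560986058, 'eye': array([ 203.14964407, -634.21342512,  694.21901284]), 'orientation': array([[ 0.84969618,  0.34274935, -0.40067355],
       [-0.52712575,  0.53425042, -0.6608441 ],
       [-0.01244387,  0.77272205,  0.63462255]])}
wrist {'fovy': 68.0098898278824, 'cx': 275.9430299827953, 'cy': 210.0080331984953, 'mount': array([[ 5.68056964e-04,  9.48443985e-01,  3.16944292e-01,
         8.13348396e+01],
       [ 9.99999151e-01, -1.66955985e-04, -1.29268168e-03,
         5.63199440e-01],
       [-1.17312042e-03,  3.16944757e-01, -9.48443274e-01,
        -1.79076513e+02],
       [ 0.00000000e+00,  0.00000000e+00,  0.00000000e+00,
         1.00000000e+00]])}
0.15 [147.75468452 607.07905177 193.76545882] [[-9.71617984e-01  2.36555318e-01 -2.74517864e-04]
 [ 2.36555464e-01  9.71617670e-01 -7.85184018e-04]
 [ 8.09869518e-05 -8.27837613e-04 -9.99999654e-01]] 85.47389815709437 18.700000000000003
```

View pics/scene0.png

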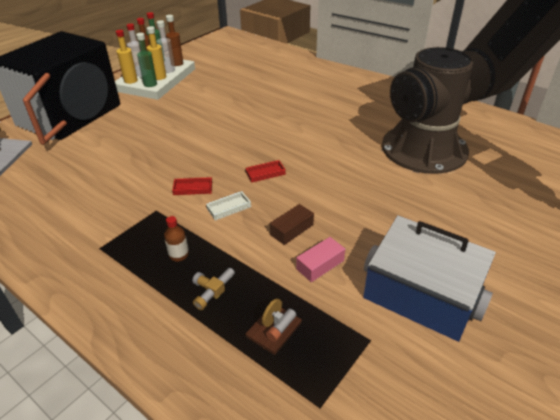

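View pics/side0.png

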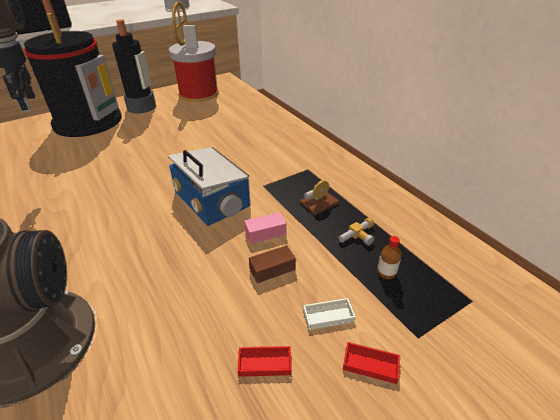

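The scene view shows the white tray at (229,206), the dark stand at (292,224), the pink look-alike at (321,259) and the housing near (428,275). The side view shows the tray at (329,314), the stand at (272,265) and the housing near (210,185), flap slightly ajar.

```bash
cat > h.py <<'E'
from station import bot
import numpy as np, cv2
from scipy.optimize import minimize
def cam(n,s=None):
    c=bot.calibration(n)
    if n=="wrist":
        R=np.array(s["eef_rot"]);M=c["mount"]
        c["orientation"]=R@M[:3,:3]; c["eye"]=np.array(s["ee_pos"])+R@M[:3,3]
    c["f"]=210/np.tan(np.radians(c["fovy"])/2); return c
def proj(c,P):
    q=(np.atleast_2d(P)-c["eye"])@c["orientation"]
    return np.c_[c["cx"]+c["f"]*q[:,0]/-q[:,2], c["cy"]+c["f"]*-q[:,1]/-q[:,2]]
def ray(c,uv,z):
    d=c["orientation"]@np.array([(uv[0]-c["cx"])/c["f"],-(uv[1]-c["cy"])/c["f"],-1])
    return c["eye"]+d*(z-c["eye"][2])/d[2]
def box(x,y,yaw,lx,ly,z0,z1):
    a=np.radians(yaw);R=np.array([[np.cos(a),-np.sin(a)],[np.sin(a),np.cos(a)]])
    return np.array([[*(R@[i*lx/2,j*ly/2]+[x,y]),z] for i in(-1,1) for j in(-1,1) for z in(z0,z1)])
def blob(mask,uv):
    n,l,st,ce=cv2.connectedComponentsWithStats(mask.astype(np.uint8))
    k=l[int(uv[1])-4:int(uv[1])+5,int(uv[0])-4:int(uv[0])+5].ravel();k=k[k>0]
    return l==np.bincount(k).argmax()
def fitbox(views,lx,ly,z0,z1,p0):
    S=8
    hulls=[]
    for c,m in views:
        cs,_=cv2.findContours(m.astype(np.uint8),cv2.RETR_EXTERNAL,cv2.CHAIN_APPROX_NONE)
        mm=cv2.resize(m.astype(np.float32),None,fx=S,fy=S,interpolation=cv2.INTER_LINEAR)>.5
        hh=np.zeros(mm.shape,np.uint8)
        cs,_=cv2.findContours(mm.astype(np.uint8),cv2.RETR_EXTERNAL,cv2.CHAIN_APPROX_NONE)
        hulls.append(cv2.convexHull(np.vstack(cs)).astype(np.float32))
    def cost(p):
        t=0
        for (c,m),h in zip(views,hulls):
            q=cv2.convexHull(((proj(c,box(*p,lx,ly,z0,z1))+.5)*S).astype(np.float32))
            i,_=cv2.intersectConvexConvex(q,h)
            t+=1-i/(cv2.contourArea(q)+cv2.contourArea(h)-i)
        return t
    best=min((minimize(cost,[p0[0],p0[1],y],method="Nelder-Mead",options=dict(initial_simplex=[[p0[0],p0[1],y],[p0[0]+10,p0[1],y],[p0[0],p0[1]+10,y],[p0[0],p0[1],y+15]],maxiter=300)) for y in range(-90,90,30)),key=lambda r:r.fun)
    return best.x.round(1),round(best.fun,3)
E
python3 - <<'E'
from h import *
A=cv2.imread("pics/scene0.png");B=cv2.imread("pics/side0.png")
C={"scene":A,"side":B}
def masks(k,im):
    h=cv2.cvtColor(im,cv2.COLOR_BGR2HSV).astype(int);H,S,V=h[...,0],h[...,1],h[...,2]
    if k=="tray": return S<75
    return (V<95)
for k,uv,d in (("tray",{"scene":(229,206),"side":(329,314)},(100,50,0,18)),("stand",{"scene":(292,224),"side":(272,268)},(100,50,0,40))):
    vs=[];
    for n in C:
        m=blob(masks(k,C[n]),uv[n]);vs.append((cam(n),m));y,x=np.where(m);print(k,n,m.sum(),x.min(),x.max(),y.min(),y.max())
    p=ray(cam("scene"),uv["scene"],d[3]/2);p2=ray(cam("side"),uv["side"],d[3]/2);print(p,p2)
    print(fitbox(vs,*d,p[:2]))
    for v in vs: print(fitbox([v],*d,p[:2]))
a=cv2.resize(A[200:350,350:510],None,fx=3.7,fy=3.7,interpolation=cv2.INTER_CUBIC)[:,:400*2]
b=cv2.resize(B[140:230,160:260],None,fx=3.7*1.6,fy=3.7*1.6,interpolation=cv2.INTER_CUBIC)
cv2.imwrite("pics/ha.png",a);cv2.imwrite("pics/hb.png",b)
E
```

```text
tray scene 758 206 250 191 219
tray side 1203 303 355 298 329
[ 548.14065798 -266.93514057    9.        ] [ 546.8841256  -274.01009643    9.        ]
(array([ 546.3, -271.3,  158.8]), np.float64(0.081))
(array([ 545.3, -271.9,  -21.9]), np.float64(0.052))
(array([ 546.9, -271.3,  158.9]), np.float64(0.024))
stand scene 1012 268 312 205 243
stand side 506 249 294 259 282
[513.82794662 -94.3435166   20.        ] [ 507.69137145 -108.43598845   20.        ]
(array([514.6, -97.8,  -5.9]), np.float64(0.42))
(array([514.7, -98. ,  -6.1]), np.float64(0.097))
(array([514.7, -96.4,  -7.7]), np.float64(0.32))
```

View pics/ha.png

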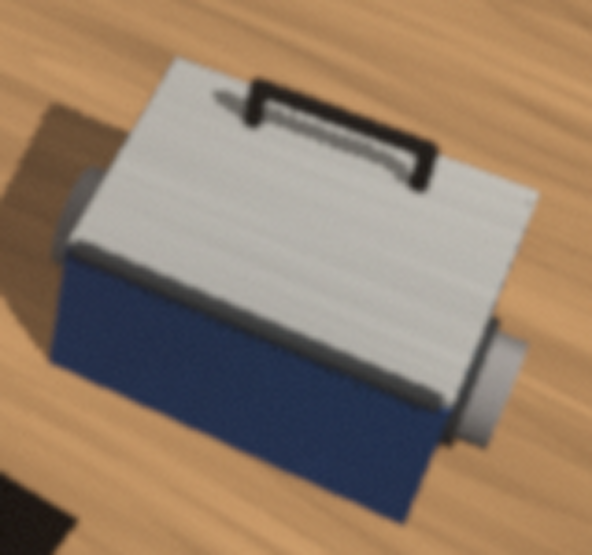

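View pics/hb.png

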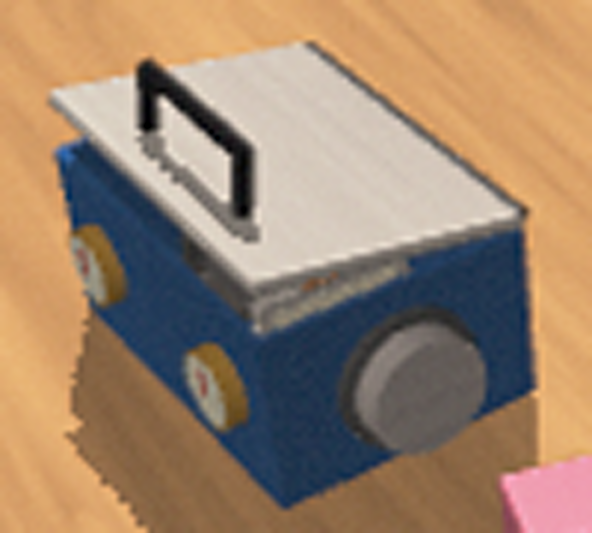

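The scene crop shows the shut-looking flap and bar (mid crop px 347,119). In the side crop the flap is a bit ajar, and the bar's middle is at (197,112). I'll fit pose and flap angle from the corner points, and refit the stand with a better mask.

```bash
cat >> h.py <<'E'
def hpt(p,kind,v):
    x,y,yaw,th=p; a=np.radians(yaw)
    v=np.array(v,float)
    if kind=="f":  # flap coords: distance from hinge towards free edge, y, height
        d,yy,h=v; v=np.array([70-d*np.cos(th)+h*np.sin(th),yy,95.5+d*np.sin(th)+h*np.cos(th)])
    return np.array([x+np.cos(a)*v[0]-np.sin(a)*v[1],y+np.sin(a)*v[0]+np.cos(a)*v[1],v[2]])
E
python3 - <<'E'
from h import *
from scipy.optimize import least_squares
S=[((52,358),"b",(70,-100,0)),((403,522),"b",(70,100,0)),((177,57),"f",(140,-100,8)),((538,193),"f",(140,100,8)),((347,119),"f",(115,0,38))]
D=[((287,507),"b",(-70,-100,0)),((532,390),"b",(70,-100,0)),((52,97),"f",(140,100,8)),((255,283),"f",(140,-100,8)),((197,112),"f",(115,0,38))]
cs,cd=cam("scene"),cam("side")
def res(p):
    r=[]
    for L,c,s,o in((S,cs,3.7,(350,200)),(D,cd,5.92,(160,140))):
        for uv,k,v in L: r.append(proj(c,hpt(p,k,v))[0]-((np.array(uv)+.5)/s-.5+o))
    return np.concatenate(r)
r=least_squares(res,[500,150,0,.1]);print(r.x.round(3),r.fun.round(1).reshape(-1,2).tolist())
print("bar",hpt(r.x,"f",(115,0,38)))
im=cv2.imread("pics/side0.png");h=cv2.cvtColor(im,cv2.COLOR_BGR2HSV).astype(int)
A=cv2.imread("pics/scene0.png");ha=cv2.cvtColor(A,cv2.COLOR_BGR2HSV).astype(int)
print(h[255,255:290:6].tolist(),h[270,255:290:6].tolist(),h[245,250].tolist(),h[290,280].tolist())
for t in(110,120,130):
    m=blob((h[...,2]<t),(272,265));y,x=np.where(m);print(t,m.sum(),x.min(),x.max(),y.min(),y.max(),fitbox([(cd,m)],100,50,0,40,(514,-98)),fitbox([(cs,blob(ha[...,2]<t,(292,224)))],100,50,0,40,(514,-98)))
E
```

```text
[5.06397e+02 2.37624e+02 5.91000e+00 1.63000e-01] [[-1.1, 1.6], [0.0, 1.5], [-0.6, -0.0], [0.3, -0.1], [-1.5, 0.2], [-1.0, 0.7], [0.2, 0.2], [-1.6, -0.9], [-0.9, 0.4], [-1.2, 0.0]]
bar [469.29295516 233.78292358 151.67075361]
[[13, 139, 173], [10, 159, 114], [10, 160, 124], [10, 152, 124], [10, 149, 125], [10, 161, 125]] [[9, 143, 98], [10, 151, 93], [13, 145, 67], [9, 126, 67], [11, 174, 63], [11, 157, 73]] [15, 133, 140] [14, 131, 211]
110 539 249 295 259 282 (array([514.5, -96.4,  -7.7]), np.float64(0.314)) (array([514.7, -97. ,  -8.4]), np.float64(0.062))
120 582 249 295 251 283 (array([514.5, -97. ,  -8.4]), np.float64(0.143)) (array([514.1, -96.5,  -7.8]), np.float64(0.044))
130 1082 249 295 246 283 (array([513.7, -96.9,  -6.9]), np.float64(0.023)) (array([513.4, -96.3,  -7.7]), np.float64(0.035))
```

```bash
cat >> h.py <<'E'
from scipy.spatial.transform import Rotation as Ro
def RT(ya,tilt=0):
    """tool down, tool y at angle ya (deg); tilt = turn about tool x (deg)"""
    a=np.radians(ya);y=np.array([np.cos(a),np.sin(a),0]);z=np.array([0,0,-1.])
    return np.c_[np.cross(y,z),y,z]@Ro.from_euler("x",tilt,degrees=True).as_matrix()
def plan(wps,s=None,vmax=41,wmax=7.1,start=None):
    """wps: (pos, R, optional rows). prints rows (cm, deg)"""
    s=s or bot.observe();p=np.array(s["ee_pos"],float);R=np.array(s["eef_rot"])
    if start: p,R=np.array(start[0],float),start[1]
    rows=[]
    for w in wps:
        T,RR=np.array(w[0],float),w[1];p0,R0=p.copy(),R.copy()
        rv=Ro.from_matrix(R0.T@RR).as_rotvec()
        n=max(int(np.ceil(max(np.linalg.norm(T-p0)/vmax,np.degrees(np.linalg.norm(rv))/wmax))),1)
        if len(w)>2:n=max(n,w[2])
        for k in range(1,n+1):
            t=(R.T@(p0+(T-p0)*k/n-p)/10).round(2)
            g=R0@Ro.from_rotvec(rv*k/n).as_matrix()
            a=np.degrees(Ro.from_matrix(R.T@g).as_rotvec()).round(1)
            rows.append((t,a));p=p+R@t*10;R=R@Ro.from_rotvec(np.radians(a)).as_matrix()
    for i in range(0,len(rows),5):
        print("["+",".join('{"travel":%s,"angular":%s}'%((t+0).tolist(),(a+0).tolist()) for t,a in rows[i:i+5])+"]")
E
python3 - <<'E'
from h import *
for uv in((192,186),(265,171)): print(ray(cam("scene"),uv,9).round())
R=RT(68.7)
plan([((330,480,320),RT(75)),((560,120,320),RT(70)),((546.5,-271.5,200),R)])
E
```

```text
[ 548. -400.    9.]
[ 380. -290.    9.]
[{"travel":[-2.96, -1.15, -1.8],"angular":[0.0, 0.0, 0.2]},{"travel":[-2.96, -1.14, -1.81],"angular":[0.0, 0.0, 0.2]},{"travel":[-2.97, -1.13, -1.8],"angular":[0.0, 0.0, 0.2]},{"travel":[-2.97, -1.12, -1.8],"angular":[0.0, 0.0, 0.2]},{"travel":[-2.97, -1.1, -1.8],"angular":[0.0, 0.0, 0.1]}]
[{"travel":[-2.98, -1.11, -1.81],"angular":[0.0, 0.0, 0.2]},{"travel":[-2.98, -1.09, -1.8],"angular":[0.0, 0.0, 0.2]},{"travel":[-2.87, -2.62, 0.0],"angular":[0.0, 0.0, 0.5]},{"travel":[-2.88, -2.6, 0.0],"angular":[0.0, 0.0, 0.4]},{"travel":[-2.91, -2.57, 0.01],"angular":[0.0, 0.0, 0.5]}]
[{"travel":[-2.93, -2.55, 0.0],"angular":[0.0, 0.0, 0.4]},{"travel":[-2.95, -2.53, 0.0],"angular":[0.0, 0.0, 0.5]},{"travel":[-2.97, -2.51, 0.0],"angular":[0.0, 0.0, 0.4]},{"travel":[-2.98, -2.48, 0.0],"angular":[0.0, 0.0, 0.5]},{"travel":[-3.01, -2.45, 0.01],"angular":[0.0, 0.0, 0.4]}]
[{"travel":[-3.03, -2.44, 0.0],"angular":[0.0, 0.0, 0.5]},{"travel":[-3.04, -2.41, 0.0],"angular":[0.0, 0.0, 0.5]},{"travel":[-3.07, -2.38, 0.0],"angular":[0.0, 0.0, 0.4]},{"travel":[-1.21, -3.72, 1.2],"angular":[0.0, 0.0, 0.1]},{"travel":[-1.22, -3.73, 1.21],"angular":[0.0, 0.0, 0.2]}]
[{"travel":[-1.23, -3.72, 1.2],"angular":[0.0, 0.0, 0.1]},{"travel":[-1.24, -3.71, 1.2],"angular":[0.0, 0.0, 0.1]},{"travel":[-1.24, -3.72, 1.21],"angular":[0.0, 0.0, 0.2]},{"travel":[-1.26, -3.71, 1.2],"angular":[0.0, 0.0, 0.1]},{"travel":[-1.26, -3.7, 1.2],"angular":[0.0, 0.0, 0.1]}]
[{"travel":[-1.27, -3.71, 1.21],"angular":[0.0, 0.0, 0.2]},{"travel":[-1.28, -3.7, 1.2],"angular":[0.0, 0.0, 0.1]},{"travel":[-1.29, -3.7, 1.2],"angular":[0.0, 0.0, 0.1]}]
```

Request:
carry_out(moves=[{"travel": [-3,-1.1,-1.8],"angular": [0,0,0.2]},{"travel": [-3,-1.1,-1.8],"angular": [0,0,0.2]},{"travel": [-3,-1.1,-1.8],"angular": [0,0,0.2]},{"travel": [-3,-1.1,-1.8],"angular": [0,0,0.2]},{"travel": [-3,-1.1,-1.8],"angular": [0,0,0.2]}])

```text
time: 0.57
ee_pos: [280.9, 516.4, 284.9]
eef_rot: [[-0.967, 0.253, -0.0], [0.253, 0.967, -0.0], [0.0, -0.0, -1.0]]
contact_force: [0.2, 0.4, 0.3]
grip_width: 85.4
finger_force: 0.0
```

Request:
carry_out(moves=[{"travel": [-3,-1.1,-1.8]},{"travel": [-3,-1.1,-1.8]},{"travel": [-3,-2.5,0],"angular": [0,0,0.5]},{"travel": [-3,-2.5,0],"angular": [0,0,0.5]},{"travel": [-3,-2.5,0],"angular": [0,0,0.5]}])

```text
schema error: expected keys travel, angular
```

Request:
carry_out(moves=[{"travel": [-3,-2.5,0],"angular": [0,0,0.5]},{"travel": [-3,-2.5,0],"angular": [0,0,0.5]},{"travel": [-3,-2.5,0],"angular": [0,0,0.5]},{"travel": [-3,-2.5,0],"angular": [0,0,0.5]},{"travel": [-3,-2.5,0],"angular": [0,0,0.5]}])

```text
time: 0.98
ee_pos: [391.2, 354.8, 284.1]
eef_rot: [[-0.955, 0.296, -0.0], [0.296, 0.955, -0.0], [0.0, -0.0, -1.0]]
contact_force: [0.6, 1.0, -0.4]
grip_width: 85.5
finger_force: 0.0
```

Request:
carry_out(moves=[{"travel": [-3,-2.5,0],"angular": [0,0,0.5]},{"travel": [-3,-2.5,0],"angular": [0,0,0.5]},{"travel": [-3,-2.5,0],"angular": [0,0,0.5]},{"travel": [-1.2,-3.7,1.2]},{"travel": [-1.2,-3.7,1.2]}])

```text
schema error: expected keys travel, angular
```

Request:
carry_out(moves=[{"travel": [-1.2,-3.7,1.2]},{"travel": [-1.2,-3.7,1.2]},{"travel": [-1.2,-3.7,1.2]},{"travel": [-1.2,-3.7,1.2]},{"travel": [-1.2,-3.7,1.2]}])

```text
schema error: expected keys travel, angular
```

Request:
carry_out(moves=[{"travel": [-1.2,-3.7,1.2]},{"travel": [-1.2,-3.7,1.2]},{"travel": [-1.2,-3.7,1.2]},{"travel": [0,0,0]}])

```text
schema error: expected keys travel, angular
```

Run:
```python
from h import *
s=bot.observe();im=bot.grab_frame("wrist");c=cam("wrist",s);cv2.imwrite("pics/w1.png",im)
print(s["time"],s["ee_pos"],np.degrees(np.arctan2(s["eef_rot"][1][1],s["eef_rot"][0][1])))
uv=proj(c,[546.5,-271.5,9])[0];print(uv)
h=cv2.cvtColor(im,cv2.COLOR_BGR2HSV).astype(int)
for t in(60,75,90):
    m=blob(h[...,1]<t,uv+[25,0]);y,x=np.where(m);print(m.sum(),x.min(),x.max(),y.min(),y.max(),fitbox([(c,m)],100,50,0,18,(546,-271)))
plan([((546.5,-271.5,60),RT(68.7)),((546.5,-271.5,2),RT(68.7))])
```

```text
0.9833 [391.15868275 354.84288861 284.12898836] 72.80339730006673
[-31.01868473 348.36483281]Traceback (most recent call last):
  File "<stdin>", line 7, in <module>
  File "h.py", line 22, in blob
    return l==np.bincount(k).argmax()
              ~~~~~~~~~~~~~~~~~~~~~^^
ValueError: attempt to get argmax of an empty sequence
```

View pics/w1.png

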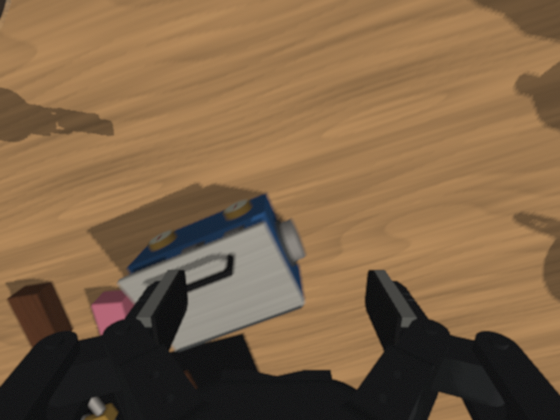

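The picture shows the housing at (210,270) from above with the fingers in front; most rows were refused for a missing key. Continuing with both keys.

Request:
carry_out(moves=[{"travel": [-2.9,-2.2,-0.2],"angular": [0,0,0.5]},{"travel": [-2.9,-2.2,-0.2],"angular": [0,0,0.5]},{"travel": [-2.9,-2.2,-0.2],"angular": [0,0,0.5]},{"travel": [-2.9,-2.2,-0.2],"angular": [0,0,0.5]},{"travel": [-2.9,-2.2,-0.2],"angular": [0,0,0.5]}])

```text
time: 1.45
ee_pos: [494.6, 205.2, 294.2]
eef_rot: [[-0.941, 0.337, -0.0], [0.337, 0.941, 0.0], [0.0, 0.0, -1.0]]
contact_force: [0.2, 0.8, 0.2]
grip_width: 85.6
finger_force: 0.0
```

Request:
carry_out(moves=[{"travel": [-2.9,-2.2,-0.2],"angular": [0,0,0.5]},{"travel": [-2.9,-2.2,-0.2],"angular": [0,0,0.5]},{"travel": [-2.9,-2.2,-0.2],"angular": [0,0,0.5]},{"travel": [-1.3,-3.7,1],"angular": [0,0,0]},{"travel": [-1.3,-3.7,1],"angular": [0,0,0]}])

```text
time: 1.87
ee_pos: [550.9, 34.8, 279.7]
eef_rot: [[-0.933, 0.361, 0.0], [0.361, 0.933, 0.0], [-0.0, 0.0, -1.0]]
contact_force: [0.5, 0.1, -0.6]
grip_width: 85.3
finger_force: 0.0
```

Request:
carry_out(moves=[{"travel": [-1.3,-3.7,1],"angular": [0,0,0]},{"travel": [-1.3,-3.7,1],"angular": [0,0,0]},{"travel": [-1.3,-3.7,1],"angular": [0,0,0]},{"travel": [-1.3,-3.7,1],"angular": [0,0,0]},{"travel": [-1.3,-3.7,1],"angular": [0,0,0]}])

```text
time: 2.28
ee_pos: [543.6, -161.4, 229.6]
eef_rot: [[-0.932, 0.361, -0.0], [0.361, 0.932, 0.0], [0.0, 0.0, -1.0]]
contact_force: [2.6, 0.1, 0.2]
grip_width: 85.4
finger_force: 0.0
```

Request:
carry_out(moves=[{"travel": [-1.3,-3.7,1],"angular": [0,0,0]},{"travel": [-1.3,-3.7,1],"angular": [0,0,0]},{"travel": [-1.3,-3.7,1],"angular": [0,0,0]},{"travel": [0,0,0],"angular": [0,0,0]}])

```text
time: 2.62
ee_pos: [539.1, -282.6, 197.6]
eef_rot: [[-0.931, 0.365, -0.002], [0.365, 0.931, 0.0], [0.002, -0.0, -1.0]]
contact_force: [-0.4, -1.1, 0.2]
grip_width: 85.3
finger_force: 0.0
```

Run:
```python
from h import *
s=bot.observe();im=bot.grab_frame("wrist");c=cam("wrist",s);cv2.imwrite("pics/w2.png",im)
print(s["time"],s["ee_pos"],np.degrees(np.arctan2(s["eef_rot"][1][1],s["eef_rot"][0][1])))
uv=proj(c,[546.5,-271.5,9])[0];print(uv)
h=cv2.cvtColor(im,cv2.COLOR_BGR2HSV).astype(int)
try:
  for t in(60,75,90):
    m=blob((h[...,1]<t)&(h[...,2]>90),uv+[25,0]);y,x=np.where(m);print(m.sum(),x.min(),x.max(),y.min(),y.max(),fitbox([(c,m)],100,50,0,18,(546,-271)))
except Exception as e: print(e)
plan([((546.5,-271.5,60),RT(68.7)),((546.5,-271.5,2),RT(68.7))])
```

```text
2.6167 [ 539.1359558  -282.63528345  197.55229692] 68.57102459173232
[285.95247965 180.02748086]
3524 266 309 138 220 (array([ 547.5, -270.5,  -21.1]), np.float64(0.031))
3646 266 310 137 221 (array([ 546.6, -270.1,  -21.2]), np.float64(0.029))
3704 266 310 137 221 (array([ 546.5, -270.1,  -21.4]), np.float64(0.035))
[{"travel":[-0.1, 0.26, 3.46],"angular":[0.0, 0.0, 0.0]},{"travel":[-0.09, 0.26, 3.46],"angular":[0.0, -0.1, -0.1]},{"travel":[-0.09, 0.26, 3.46],"angular":[0.0, 0.0, 0.0]},{"travel":[-0.1, 0.26, 3.46],"angular":[0.0, 0.0, 0.0]},{"travel":[0.0, 0.0, 2.9],"angular":[0.0, 0.0, 0.0]}]
[{"travel":[0.0, 0.0, 2.9],"angular":[0.0, 0.0, 0.0]}]
```

View pics/w2.png

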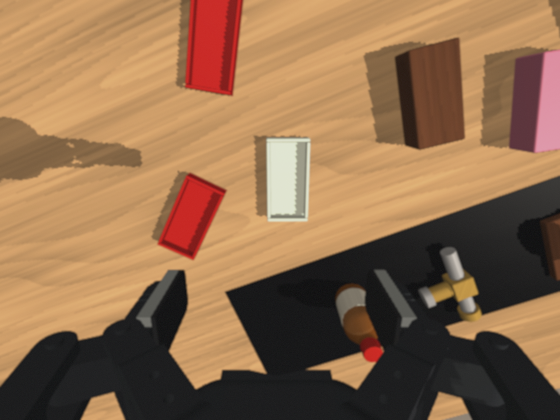

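The tray is at (288,180), the stand at (433,95) and a red tray at (192,217), with enough room for the fingers. The fit agrees: (546.8,-270.2), yaw -21.2.

Request:
carry_out(moves=[{"travel": [-0.1,0.3,3.5],"angular": [0,0,0]},{"travel": [-0.1,0.3,3.5],"angular": [0,0,0]},{"travel": [-0.1,0.3,3.5],"angular": [0,-0.1,-0.1]},{"travel": [-0.1,0.3,3.0],"angular": [0,0,0]},{"travel": [0,0,0],"angular": [0,0,0]}], claw=0.7, force=30)

```text
time: 3.08
ee_pos: [546.5, -264.6, 60.3]
eef_rot: [[-0.933, 0.359, -0.005], [0.359, 0.933, 0.004], [0.006, 0.002, -1.0]]
contact_force: [0.2, 0.9, -0.3]
grip_width: 72.7
finger_force: 0.0
```

Run:
```python
from h import *
s=bot.observe();print(s["ee_pos"],s["grip_width"],s["contact_force"])
im=cv2.imread("pics/w2.png")
R=RT(68.57);sw=dict(ee_pos=[539.14,-282.64,197.55],eef_rot=R);c=cam("wrist",sw)
h=cv2.cvtColor(im,cv2.COLOR_BGR2HSV).astype(int)
for t in(100,115,130):
    m=blob(h[...,2]<t,(430,95));y,x=np.where(m);print(m.sum(),x.min(),x.max(),y.min(),y.max(),fitbox([(c,m)],100,50,0,40,(514,-98)))
plan([((546.8,-270.5,1.5),RT(68.8))])
```

```text
[ 546.53953535 -264.5544081    60.26313946] 72.65910192346497 [ 0.2060129   0.91551715 -0.31675111]Traceback (most recent call last):
  File "<stdin>", line 7, in <module>
  File "h.py", line 22, in blob
    return l==np.bincount(k).argmax()
              ~~~~~~~~~~~~~~~~~~~~~^^
ValueError: attempt to get argmax of an empty sequence
```

Request:
carry_out(moves=[{"travel": [-0.2,-0.5,2.0],"angular": [0.1,-0.3,-0.2]},{"travel": [0,0,2.0],"angular": [0,0,0]},{"travel": [0,0,0],"angular": [0,0,0]},{"travel": [0,0,0],"angular": [0,0,0]}])

```text
time: 3.42
ee_pos: [549.0, -272.5, 26.3]
eef_rot: [[-0.934, 0.356, 0.006], [0.356, 0.934, -0.004], [-0.007, -0.002, -1.0]]
contact_force: [-0.5, -0.0, 1.1]
grip_width: 72.4
finger_force: 0.0
```

Run:
```python
from h import *
s=bot.observe();print(s["ee_pos"],s["eef_rot"],s["grip_width"],s["contact_force"])
im=cv2.imread("pics/w2.png")
R=RT(68.57);sw=dict(ee_pos=[539.14,-282.64,197.55],eef_rot=R);c=cam("wrist",sw)
h=cv2.cvtColor(im,cv2.COLOR_BGR2HSV).astype(int);print(h[95,390:480:6].tolist())
sh=(h[...,2]<125)
x0=380
for t in(125,):
    m=np.zeros(sh.shape,bool);m[30:155,396:470]=sh[30:155,396:470];m=blob(m,(445,95));y,x=np.where(m);print(m.sum(),x.min(),x.max(),y.min(),y.max(),fitbox([(c,m)],100,50,0,40,(514,-98)))
plan([((546.8,-270.5,1.5),RT(68.8))])
```

```text
[ 549.03339828 -272.46986916   26.30710216] [[-0.93445454  0.35603552  0.00578082]
 [ 0.35601785  0.93447112 -0.00387554]
 [-0.00678183 -0.00156344 -0.99997578]] 72.36856546717253 [-0.48368492 -0.04898811  1.05742046]
[[16, 120, 130], [16, 122, 132], [12, 133, 44], [12, 136, 43], [10, 146, 96], [11, 151, 113], [10, 147, 106], [10, 146, 110], [11, 150, 104], [11, 150, 109], [11, 148, 107], [11, 147, 106], [14, 130, 153], [16, 123, 211], [15, 123, 197]]
6305 396 463 38 148 (array([513.8, -96.5,  -7.6]), np.float64(0.032))
[{"travel":[0.3, 0.11, 2.48],"angular":[-0.1, 0.4, 0.3]}]
```

Request:
carry_out(moves=[{"travel": [0.2,0.1,0.9],"angular": [0,0.2,0.2]},{"travel": [0,0,0.9],"angular": [0,0,0]},{"travel": [0,0,0.5],"angular": [0,0,0]},{"travel": [0,0,0],"angular": [0,0,0]},{"travel": [0,0,0],"angular": [0,0,0]}])

```text
time: 3.83
ee_pos: [547.3, -271.2, 2.1]
eef_rot: [[-0.933, 0.36, 0.002], [0.36, 0.933, -0.003], [-0.003, -0.002, -1.0]]
contact_force: [1.1, 0.4, -0.0]
grip_width: 72.7
finger_force: 0.0
```

Run:
```python
from h import *
s=bot.observe();print(s["ee_pos"],s["grip_width"],s["contact_force"]);
plan([((546.8,-270.4,1.5),RT(68.8))])
```

```text
[ 547.25380119 -271.22330883    2.06501771] 72.73314155336409 [ 1.08780647  0.38305424 -0.03099339]
[{"travel":[0.07, 0.06, 0.06],"angular":[-0.1, 0.2, 0.1]}]
```

Request:
carry_out(moves=[{"travel": [0.1,0.1,0],"angular": [0,0.1,0.1]},{"travel": [0,0,0],"angular": [0,0,0]},{"travel": [0,0,0],"angular": [0,0,0]},{"travel": [0,0,0],"angular": [0,0,0]},{"travel": [0,0,0],"angular": [0,0,0]}], claw=-0.3, force=30)

```text
time: 4.25
ee_pos: [546.8, -270.0, 2.3]
eef_rot: [[-0.932, 0.361, 0.001], [0.361, 0.932, -0.002], [-0.002, -0.002, -1.0]]
contact_force: [-0.2, -0.1, -1.0]
grip_width: 29.7
finger_force: 0.0
```

Request:
carry_out(moves=[{"travel": [0,0,0],"angular": [0,0,0]},{"travel": [0,0,0],"angular": [0,0,0]},{"travel": [0,0,-0.5],"angular": [0,0,0]},{"travel": [0,0,-1.5],"angular": [0,0,0]},{"travel": [0,0,-3],"angular": [0,0,0]}])

```text
time: 4.67
ee_pos: [545.3, -269.1, 50.4]
eef_rot: [[-0.932, 0.361, -0.003], [0.361, 0.932, 0.001], [0.003, -0.001, -1.0]]
contact_force: [-0.9, 0.6, 0.2]
grip_width: 29.8
finger_force: 0.0
```

Run:
```python
from h import *
s=bot.observe();print(s["ee_pos"],s["grip_width"],s["contact_force"],s["finger_force"]);
R=RT(82.4)
plan([((546,-270,100),RT(68.8)),((513.7,-96.6,100),R)])
```

```text
[ 545.30982648 -269.07237958   50.36733034] 29.76009595369261 [-0.85794557  0.61577403  0.16887976] 0.0
[{"travel":[-0.04, -0.03, -2.48],"angular":[0.0, -0.1, 0.0]},{"travel":[-0.05, -0.03, -2.48],"angular":[0.0, -0.1, 0.0]},{"travel":[1.86, 3.0, 0.0],"angular":[0.0, 0.0, -2.7]},{"travel":[1.71, 3.08, -0.01],"angular":[0.0, 0.0, -2.7]},{"travel":[1.57, 3.16, 0.0],"angular":[0.0, 0.0, -2.8]}]
[{"travel":[1.41, 3.24, 0.0],"angular":[0.0, 0.0, -2.7]},{"travel":[1.25, 3.29, 0.0],"angular":[0.0, 0.0, -2.7]}]
```

Run:
```python
from h import *
im=bot.grab_frame("side");w=bot.grab_frame("wrist")
a=cv2.resize(im[170:380,230:430],(400,420),interpolation=cv2.INTER_CUBIC)
b=cv2.resize(w[100:420],(400,229))
cv2.imwrite("pics/s1.png",np.hstack([a,cv2.copyMakeBorder(b,0,191,0,0,cv2.BORDER_CONSTANT)]))
```

```text
(no output)
```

View pics/s1.png

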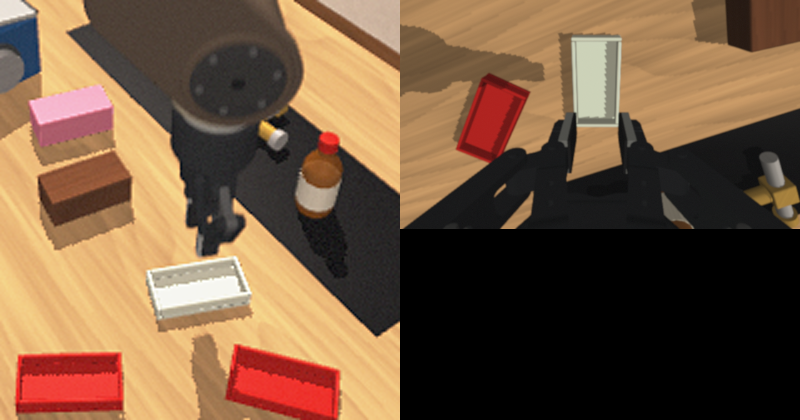

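The gripper missed: in the left crop the tray is untouched at (198,290) below the fingertips (205,252), and in the wrist crop it is at (597,82). I'll check the real tip height before retrying.

Run:
```python
from h import *
s=bot.observe();c=cam("side");R=np.array(s["eef_rot"]);p=np.array(s["ee_pos"])
print(s["time"],p)
for v in([0,0,0],[0,15,0],[0,-15,0],[0,0,-19],[11,-15,0],[11,15,0]): print(v,proj(c,p+R@v),2*(proj(c,p+R@v)[0]-[230,170]))
im=bot.grab_frame("wrist");cw=cam("wrist",s);h=cv2.cvtColor(im,cv2.COLOR_BGR2HSV).astype(int)
m=blob((h[...,1]<75)&(h[...,2]>90),proj(cw,[546.5,-270,9])[0]);print(m.sum(),fitbox([(cw,m)],100,50,0,18,(546,-271)))
side=bot.grab_frame("side");h=cv2.cvtColor(side,cv2.COLOR_BGR2HSV).astype(int)
m=blob(h[...,1]<75,(329,314));print(m.sum(),fitbox([(c,m)],100,50,0,18,(546,-271)))
```

```text
4.7667 [ 548.36208414 -270.88925634   56.11399031]
[0, 0, 0] [[330.35247665 298.62704595]] [200.7049533  257.25409189]
[0, 15, 0] [[328.23093655 292.83270609]] [196.46187309 245.66541217]
[0, -15, 0] [[332.53690413 304.59314352]] [205.07380826 269.18628703]
[0, 0, -19] [[331.00280021 292.66412476]] [202.00560042 245.32824952]
[11, -15, 0] [[327.22862    305.49870006]] [194.45724    270.99740013]
[11, 15, 0] [[323.06798082 293.69093184]] [186.13596164 247.38186369]
8632 (array([ 546.7, -270.4,  -21. ]), np.float64(0.025))
1211 (array([ 547. , -271.3,  -21.3]), np.float64(0.029))
```

Run:
```python
from h import *
im=bot.grab_frame("side");g=cv2.cvtColor(im,cv2.COLOR_BGR2GRAY)
for r in range(262,306,2): print(r,"".join("#" if v<75 else ("+" if v<110 else ".") for v in g[r,312:362]))
s=bot.observe();print(s["time"],s["ee_pos"],s["grip_width"])
```

```text
262 ...........##################++++#################
264 ...........##################++++#################
266 ............#################+++++################
268 ...............##############+++++################
270 .............#################+++++..#############
272 .............#################+++++....###########
274 ............+##################+++++....+#########
276 ............+###########+++######+#+#####..#######
278 ............###########..#######+++++####+...#####
280 ............#####################+++++###+.....###
282 ..................#######################........#
284 ..................#####################...........
286 ....................+################.............
288 .................+..+###############..............
290 .................+..########+.....................
292 .................+..########......................
294 ....................########......................
296 ....................##+...........................
298 ..................................................
300 ..................................................
302 ..................................................
304 ..................................................
4.9167 [ 546.5357389  -269.79809715   52.2003781 ] 29.85052071669079
```

Request:
carry_out(moves=[{"travel": [0,0,2],"angular": [0,0,0]},{"travel": [0,0,1.5],"angular": [0,0,0]},{"travel": [0,0,1],"angular": [0,0,0]},{"travel": [0,0,0.5],"angular": [0,0,0]},{"travel": [0,0,0],"angular": [0,0,0]}], claw=0.7)

```text
time: 5.33
ee_pos: [546.1, -269.6, 0.7]
eef_rot: [[-0.932, 0.361, -0.001], [0.361, 0.932, -0.001], [0.001, -0.001, -1.0]]
contact_force: [0.3, 0.5, 0.7]
grip_width: 72.9
finger_force: 0.0
```

Request:
carry_out(moves=[{"travel": [0,0,0.3],"angular": [0,0,0]},{"travel": [0,0,0.3],"angular": [0,0,0]}])

```text
time: 5.5
ee_pos: [547.1, -270.2, -3.5]
eef_rot: [[-0.932, 0.361, 0.002], [0.361, 0.932, -0.003], [-0.003, -0.002, -1.0]]
contact_force: [-1.3, 0.3, 0.1]
grip_width: 72.6
finger_force: 0.0
```

Run:
```python
from h import *
im=bot.grab_frame("side");g=cv2.cvtColor(im,cv2.COLOR_BGR2GRAY)
cv2.imwrite("pics/s2.png",cv2.resize(im[240:350,270:390],None,fx=5,fy=5,interpolation=cv2.INTER_CUBIC))
s=bot.observe();print(s["time"],s["ee_pos"],s["grip_width"],s["contact_force"])
```

```text
5.55 [ 546.80475492 -270.03394101   -4.01934416] 72.76212286274307 [ 0.07875331  0.7659329  -0.1772793 ]
```

View pics/s2.png

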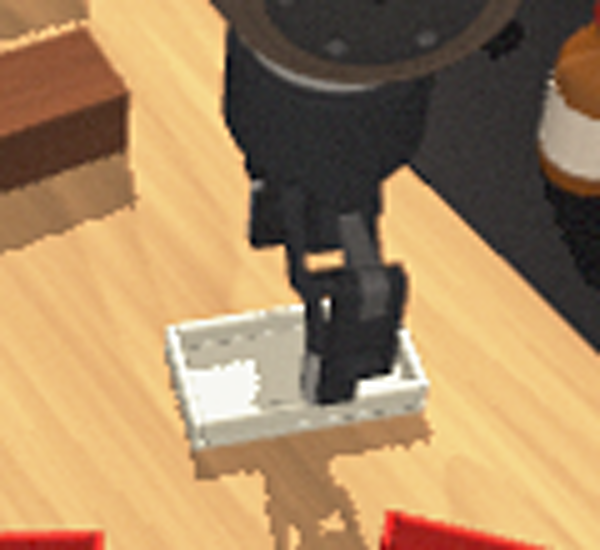

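The picture shows the near fingertip at (330,400) above the tray wall, still well above the table. So the tips sit some 30 mm higher than the TCP reading suggests. I'll descend under force watch.

Request:
carry_out(moves=[{"travel": [0,0,0.4],"angular": [0,0,0]},{"travel": [0,0,0.4],"angular": [0,0,0]},{"travel": [0,0,0],"angular": [0,0,0]}])

```text
time: 5.8
ee_pos: [546.5, -269.9, -12.5]
eef_rot: [[-0.932, 0.361, 0.0], [0.361, 0.932, -0.002], [-0.001, -0.002, -1.0]]
contact_force: [-0.0, -0.3, -0.7]
grip_width: 72.6
finger_force: 0.0
```

Run:
```python
from h import *
s=bot.observe();im=bot.grab_frame("side");g=cv2.cvtColor(im,cv2.COLOR_BGR2GRAY)
for r in range(300,336,2): print(r,"".join("#" if v<75 else ("+" if v<110 else ".") for v in g[r,305:362]))
c=cam("side");R=np.array(s["eef_rot"]);p=np.array(s["ee_pos"]);print(s["time"],p,s["contact_force"],s["grip_width"])
for z in(0,-10,-20,-30,-40,-50): print(z,proj(c,p+R@[11,-36,z]).round(1),proj(c,p+R@[-11,-36,z]).round(1),proj(c,p+R@[-11,-50,z]).round(1))
```

```text
300 .......................######+#######+++++###+...........
302 ........................+############++######............
304 .........................###+.#######+######+............
306 .........................+###+#######+######.............
308 ..........................##################+............
310 .........................+##################+............
312 ..........................#################+.............
314 .........................+.++##############..............
316 .........................+..##############+..............
318 ............................##########...................
320 ...........................+#######+.....................
322 ...........................########......................
324 .........................................................
326 .........................................................
328 .........................................................
330 .........................................................
332 .........................................................
334 .........................................................
5.8 [ 546.50374658 -269.86998341  -12.45901978] [-0.00693543 -0.28562073 -0.67965571] 72.64768482808061
0 [[326.7 334.2]] [[337.  332.3]] [[339.1 338.2]]
-10 [[327.1 331.4]] [[337.4 329.6]] [[339.5 335.5]]
-20 [[327.4 328.6]] [[337.8 326.7]] [[339.9 332.7]]
-30 [[327.8 325.7]] [[338.2 323.9]] [[340.4 329.8]]
-40 [[328.1 322.8]] [[338.7 321. ]] [[340.9 326.9]]
-50 [[328.5 319.8]] [[339.1 318. ]] [[341.3 323.9]]
```

Request:
carry_out(moves=[{"travel": [0,0,0.4],"angular": [0,0,0]},{"travel": [0,0,0.4],"angular": [0,0,0]},{"travel": [0,0,0],"angular": [0,0,0]}])

```text
time: 6.1
ee_pos: [546.4, -269.9, -20.6]
eef_rot: [[-0.932, 0.361, 0.0], [0.361, 0.932, -0.002], [-0.001, -0.001, -1.0]]
contact_force: [-1.3, 0.1, -0.2]
grip_width: 72.5
finger_force: 0.0
```

Request:
carry_out(moves=[{"travel": [0,0,0.2],"angular": [0,0,0]},{"travel": [0,0,0.2],"angular": [0,0,0]}])

```text
time: 6.27
ee_pos: [546.8, -270.1, -24.0]
eef_rot: [[-0.932, 0.361, 0.001], [0.361, 0.932, -0.002], [-0.002, -0.002, -1.0]]
contact_force: [-0.4, 0.0, 0.3]
grip_width: 72.8
finger_force: 0.0
```

```bash
cat > tip.py <<'E'
from h import *
s=bot.observe();im=bot.grab_frame("side");g=cv2.cvtColor(im,cv2.COLOR_BGR2GRAY)
for r in range(306,340,2): print(r,"".join("#" if v<75 else ("+" if v<110 else ".") for v in g[r,305:362]))
print(s["time"],s["ee_pos"],s["contact_force"],s["grip_width"])
E
python3 tip.py
```

```text
306 ........................+####.#######+++####.............
308 .........................###+.########+######............
310 .........................###+.##############+............
312 .........................+#################+.............
314 .........................##################..............
316 .........................+################+..............
318 .........................+..##############+..............
320 ...........................+##############+..............
322 ........................+..+########+....................
324 ...........................########+.....................
326 ...........................######++......................
328 .........................................................
330 .........................................................
332 .........................................................
334 .........................................................
336 .........................................................
338 .........................................................
6.2667 [ 546.79758409 -270.08317451  -23.96468174] [-0.40827382  0.04525511  0.26028323] 72.76775439819131
```

Request:
carry_out(moves=[{"travel": [0,0,0.2],"angular": [0,0,0]},{"travel": [0,0,0.2],"angular": [0,0,0]},{"travel": [0,0,0],"angular": [0,0,0]}])

```text
time: 6.57
ee_pos: [546.6, -270.0, -28.2]
eef_rot: [[-0.932, 0.361, 0.001], [0.361, 0.932, -0.002], [-0.001, -0.002, -1.0]]
contact_force: [-0.2, 0.2, -0.5]
grip_width: 72.9
finger_force: 0.0
```

Request:
carry_out(moves=[{"travel": [0,0,0.2],"angular": [0,0,0]},{"travel": [0,0,0],"angular": [0,0,0]}])

```text
time: 6.73
ee_pos: [546.7, -270.0, -30.1]
eef_rot: [[-0.932, 0.361, 0.001], [0.361, 0.932, -0.002], [-0.001, -0.002, -1.0]]
contact_force: [-0.8, 0.4, -0.6]
grip_width: 72.8
finger_force: 0.0
```

```bash
python3 tip.py|tail -11
```

```text
320 ...........................+##############+..............
322 ........................+..+##############...............
324 ........................+..#########++...................
326 ...........................########......................
328 ...........................####+++.......................
330 .........................................................
332 .........................................................
334 .........................................................
336 .........................................................
338 .........................................................
6.7333 [ 546.65265505 -270.01052905  -30.13700091] [-0.76960674  0.36687178 -0.63161159] 72.76459958979481
```

Request:
carry_out(moves=[{"travel": [0,0,0],"angular": [0,0,0]},{"travel": [0,0,0],"angular": [0,0,0]},{"travel": [0,0,0],"angular": [0,0,0]},{"travel": [0,0,0],"angular": [0,0,0]},{"travel": [0,0,0],"angular": [0,0,0]}], claw=0.1, force=30)

```text
time: 7.2
ee_pos: [546.8, -270.1, -29.6]
eef_rot: [[-0.932, 0.361, 0.001], [0.361, 0.932, -0.002], [-0.002, -0.002, -1.0]]
contact_force: [-1.7, 0.3, 4.5]
grip_width: 48.9
finger_force: 31.7
```

```bash
python3 tip.py|tail -11
```

```text
320 ......................+..+##########+++..................
322 .........................########........................
324 .........................#######+........................
326 .........................................................
328 .........................................................
330 .........................................................
332 .........................................................
334 .........................................................
336 .........................................................
338 .........................................................
7.2 [ 546.83802856 -270.0981661   -29.57613023] [-1.71914307  0.30726318  4.50451352] 48.87130500672616
```

Request:
carry_out(moves=[{"travel": [0,0,0],"angular": [0,0,0]},{"travel": [0,0,0],"angular": [0,0,0]},{"travel": [0,0,-0.4],"angular": [0,0,0]},{"travel": [0,0,0],"angular": [0,0,0]}], claw=0.35)

```text
time: 7.58
ee_pos: [546.9, -270.2, -25.4]
eef_rot: [[-0.932, 0.361, 0.001], [0.361, 0.932, -0.002], [-0.002, -0.002, -1.0]]
contact_force: [0.5, 0.0, -0.1]
grip_width: 57.5
finger_force: 0.0
```

Request:
carry_out(moves=[{"travel": [0,0,0],"angular": [0,0,0]},{"travel": [0,0,0],"angular": [0,0,0]},{"travel": [0,0,0],"angular": [0,0,0]},{"travel": [0,0,0],"angular": [0,0,0]},{"travel": [0,0,0],"angular": [0,0,0]}], claw=0.0, force=40)

```text
time: 8.0
ee_pos: [546.9, -270.1, -25.3]
eef_rot: [[-0.932, 0.361, 0.002], [0.361, 0.932, -0.002], [-0.002, -0.002, -1.0]]
contact_force: [-1.0, 0.9, 7.2]
grip_width: 48.1
finger_force: 40.2
```

Request:
carry_out(moves=[{"travel": [0,0,-0.5],"angular": [0,0,0]},{"travel": [0,0,-1.5],"angular": [0,0,0]},{"travel": [0,0,-3],"angular": [0,0,0]},{"travel": [0,0,-3],"angular": [0,0,0]},{"travel": [0,0,0],"angular": [0,0,0]}])

```text
time: 8.42
ee_pos: [548.7, -271.1, 59.3]
eef_rot: [[-0.932, 0.361, 0.007], [0.361, 0.932, -0.006], [-0.009, -0.003, -1.0]]
contact_force: [0.8, -0.5, -0.5]
grip_width: 47.9
finger_force: 41.9
```

Run:
```python
from h import *
s=bot.observe();im=bot.grab_frame("wrist");c=cam("wrist",s);p=s["ee_pos"];print(s["time"],p,s["grip_width"],s["contact_force"],s["finger_force"])
cv2.imwrite("pics/w3.png",im)
h=cv2.cvtColor(im,cv2.COLOR_BGR2HSV).astype(int)
g=(h[...,1]<75)&(h[...,2]>90)
n,l,st,ce=cv2.connectedComponentsWithStats(g.astype(np.uint8))
for k in range(1,n):
    if st[k,4]>150: print(st[k],ce[k].round())
plan([((513.7,-96.6,p[2]),RT(82.4))])
```

```text
8.4167 [ 548.66630647 -271.05679162   59.28118188] 47.94676383922607 [ 0.80042819 -0.45125791 -0.45211029] 41.93730354309082
[  222   173   110   185 18176] [276. 262.]
[512 319  26  40 637] [525. 339.]
[381 370  30  46 607] [391. 391.]
[531 383  19  19 253] [541. 392.]
[{"travel":[1.89, 3.0, -0.07],"angular":[0.0, 0.1, -2.7]},{"travel":[1.75, 3.08, -0.06],"angular":[-0.1, 0.0, -2.7]},{"travel":[1.61, 3.16, -0.06],"angular":[0.0, 0.1, -2.7]},{"travel":[1.45, 3.24, -0.06],"angular":[-0.1, 0.1, -2.8]},{"travel":[1.29, 3.3, -0.05],"angular":[0.0, 0.1, -2.7]}]
```

Request:
carry_out(moves=[{"travel": [1.9,3.0,0],"angular": [0,0,-2.7]},{"travel": [1.8,3.1,0],"angular": [0,0,-2.7]},{"travel": [1.6,3.2,0],"angular": [0,0,-2.7]},{"travel": [1.4,3.2,0],"angular": [0,0,-2.7]},{"travel": [1.3,3.3,0],"angular": [0,0,-2.7]}])

```text
time: 8.88
ee_pos: [511.5, -94.1, 52.8]
eef_rot: [[-0.991, 0.132, -0.0], [0.132, 0.991, -0.002], [0.0, -0.002, -1.0]]
contact_force: [0.9, -0.1, -1.8]
grip_width: 48.0
finger_force: 42.0
```

Request:
carry_out(moves=[{"travel": [0,0,0],"angular": [0,0,0]},{"travel": [0,0,0],"angular": [0,0,0]},{"travel": [0,0,0],"angular": [0,0,0]}])

```text
time: 9.13
ee_pos: [512.7, -95.8, 53.2]
eef_rot: [[-0.991, 0.134, 0.001], [0.134, 0.991, -0.002], [-0.001, -0.002, -1.0]]
contact_force: [-0.9, -0.6, -1.4]
grip_width: 48.4
finger_force: 42.0
```

Run:
```python
from h import *
s=bot.observe();im=bot.grab_frame("wrist");c=cam("wrist",s);p=np.array(s["ee_pos"]);R=np.array(s["eef_rot"]);print(s["time"],p,R.round(4).tolist(),s["grip_width"],s["finger_force"])
cv2.imwrite("pics/w3.png",im)
ya=np.degrees(np.arctan2(R[1,1],R[0,1]));print("ya",ya)
h=cv2.cvtColor(im,cv2.COLOR_BGR2HSV).astype(int)
m=blob((h[...,1]<75)&(h[...,2]>90),(276,240));y,x=np.where(m);print(m.sum(),x.min(),x.max(),y.min(),y.max())
for dz in(23,25.3,28):
    print(dz,fitbox([(c,m)],100,50,p[2]+dz,p[2]+dz+18,p[:2]))
si=bot.grab_frame("side");cv2.imwrite("pics/s3.png",si);sc=bot.grab_frame("scene");cv2.imwrite("pics/sc3.png",sc)
h2=cv2.cvtColor(si,cv2.COLOR_BGR2HSV).astype(int)
cs=cam("side");uv=proj(cs,[p[0],p[1]-10,p[2]+40])[0];print(uv)
n,l,st,ce=cv2.connectedComponentsWithStats(((h2[...,1]<75)&(h2[...,2]>100)).astype(np.uint8))
for k in range(1,n):
    if st[k,4]>100 and abs(ce[k]-uv).max()<60: print(st[k],ce[k].round())
plan([((513.7,-96.6,p[2]),RT(82.4))])
```

```text
9.1333 [512.70076662 -95.75956719  53.22399244] [[-0.991, 0.1336, 0.0006], [0.1336, 0.991, -0.0021], [-0.0008, -0.002, -1.0]] 48.372880269117864 42.01142728328705
ya 82.32097668151638
18034 221 331 172 357
23 (array([513.4, -95.1,  -7.8]), np.float64(0.02))
25.3 (array([512.7, -94.8,  -7.5]), np.float64(0.012))
28 (array([512.3, -94.8,  -8.3]), np.float64(0.043))
[272.65868861 243.94983045]
[220 195  22  22 355] [231. 205.]
[246 231  50  29 698] [268. 245.]
[{"travel":[-0.09, 0.01, 0.02],"angular":[-0.1, 0.1, -0.2]}]
```

Request:
carry_out(moves=[{"travel": [-0.1,-0.1,1.2],"angular": [0,0,0]},{"travel": [0,0,1.2],"angular": [0,0,0]},{"travel": [0,0,0.8],"angular": [-0.1,0,0]},{"travel": [0,0,0],"angular": [0,0,0]},{"travel": [0,0,0],"angular": [0,0,0]}])

```text
time: 9.7
ee_pos: [513.3, -97.3, 21.4]
eef_rot: [[-0.991, 0.135, 0.0], [0.135, 0.991, -0.0], [-0.0, -0.0, -1.0]]
contact_force: [0.7, 0.4, -1.4]
grip_width: 48.0
finger_force: 42.0
```

Run:
```python
from h import *
s=bot.observe();p=np.array(s["ee_pos"]);R=np.array(s["eef_rot"]);print(s["time"],p,R.round(4).tolist(),s["contact_force"])
b=p[2]+25.3
V=[]
for n in("side","scene"):
    im=bot.grab_frame(n);cv2.imwrite(f"pics/{n}4.png",im);c=cam(n);h=cv2.cvtColor(im,cv2.COLOR_BGR2HSV).astype(int)
    uv=proj(c,[p[0]+20,p[1],b+9])[0]
    k,l,st,ce=cv2.connectedComponentsWithStats(((h[...,1]<80)&(h[...,2]>95)).astype(np.uint8))
    ks=[j for j in range(1,k) if st[j,4]>40 and abs(ce[j]-uv).max()<28]; print(n,uv,[(st[j].tolist()) for j in ks])
    m=np.isin(l,ks);print(fitbox([(c,m)],100,50,b,b+18,p[:2]))
w=bot.grab_frame("wrist");c=cam("wrist",s);cv2.imwrite("pics/wrist4.png",w);h=cv2.cvtColor(w,cv2.COLOR_BGR2HSV).astype(int)
m=blob((h[...,1]<75)&(h[...,2]>90),(276,240));print("wrist",fitbox([(c,m)],100,50,b,b+18,p[:2]))
a=cv2.imread("pics/side4.png");d=cv2.imread("pics/scene4.png")
f=lambda i,x,y:cv2.resize(i[y:y+70,x:x+66],None,fx=6,fy=6,interpolation=cv2.INTER_CUBIC)
cv2.imwrite("pics/v4.png",np.hstack([f(a,238,225),f(d,258,185)]))
```

```text
9.7 [513.34942567 -97.27363201  21.42626263] [[-0.9909, 0.1346, 0.0003], [0.1346, 0.9909, -0.0001], [-0.0004, -0.0001, -1.0]] [ 0.70221497  0.38203045 -1.40339152]
side [278.66632399 250.00982574] [[245, 218, 14, 14, 117], [248, 241, 48, 29, 702]]
(array([512.9, -97. ,  -9. ]), np.float64(0.439))
scene [285.87140295 216.56273555] [[269, 199, 46, 32, 730]]
(array([514.8, -95.6,  -7.9]), np.float64(0.092))
wrist (array([513.7, -96.5,  -7.5]), np.float64(0.013))
```

View pics/v4.png

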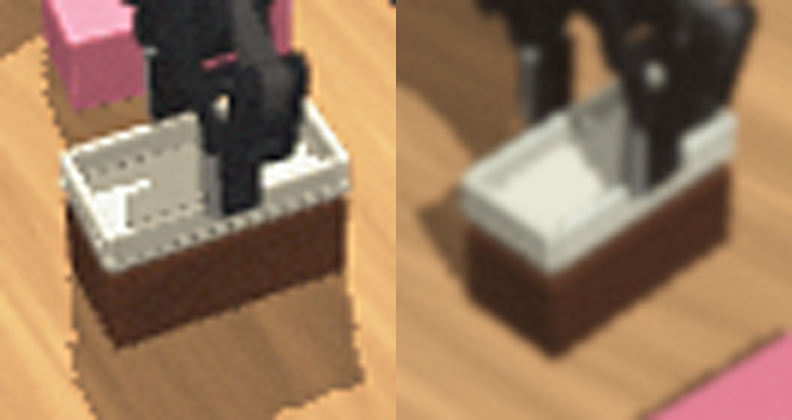

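The left and right crops show the tray held about 6 mm above the stand, with outlines nearly coinciding. I'll refit the side view with the tray blob only.

Run:
```python
from h import *
b=21.4+25.3
for n,uv in(("side",(262,262)),("scene",(285,216))):
    c=cam(n)
    for t in(70,85,100):
        im=cv2.imread(f"pics/{n}4.png");h=cv2.cvtColor(im,cv2.COLOR_BGR2HSV).astype(int)
        m=blob((h[...,1]<t)&(h[...,2]>95),uv);print(n,t,m.sum(),fitbox([(c,m)],100,50,b,b+18,(513,-97)))
# stand lower-visible consistency, fits with pre-run images
```

```text
side 70 685 (array([513.8, -98.2,  -9.1]), np.float64(0.054))
side 85 706 (array([513. , -98.7,  -7.6]), np.float64(0.062))
side 100 719 (array([513.1, -99.5,  -7.7]), np.float64(0.066))
scene 70 717 (array([514.3, -95.6,  -7.8]), np.float64(0.091))
scene 85 745 (array([515.3, -95.5,  -8.6]), np.float64(0.091))
scene 100 774 (array([515.8, -95.2,  -9.2]), np.float64(0.138))
```

Request:
carry_out(moves=[{"travel": [0,0,0.2],"angular": [0,0,0]},{"travel": [0,0,0.2],"angular": [0,0,0]},{"travel": [0,0,0],"angular": [0,0,0]},{"travel": [0,0,0],"angular": [0,0,0]}])

```text
time: 10.18
ee_pos: [513.5, -96.8, 17.7]
eef_rot: [[-0.991, 0.134, 0.001], [0.134, 0.991, -0.0], [-0.001, -0.0, -1.0]]
contact_force: [0.3, -0.4, -0.9]
grip_width: 48.3
finger_force: 42.0
```

Request:
carry_out(moves=[{"travel": [0,0,0.1],"angular": [0,0,0]},{"travel": [0,0,0],"angular": [0,0,0]},{"travel": [0,0,0],"angular": [0,0,0]}])

```text
time: 10.43
ee_pos: [513.5, -96.8, 16.7]
eef_rot: [[-0.991, 0.134, 0.001], [0.134, 0.991, -0.0], [-0.001, -0.0, -1.0]]
contact_force: [0.0, 0.1, -1.6]
grip_width: 48.0
finger_force: 42.0
```

Request:
carry_out(moves=[{"travel": [0,0,0.1],"angular": [0,0,0]},{"travel": [0,0,0],"angular": [0,0,0]},{"travel": [0,0,0],"angular": [0,0,0]}])

```text
time: 10.68
ee_pos: [513.5, -96.8, 15.7]
eef_rot: [[-0.991, 0.134, 0.001], [0.134, 0.991, -0.0], [-0.001, -0.0, -1.0]]
contact_force: [0.8, 0.2, -1.8]
grip_width: 48.2
finger_force: 42.0
```

Request:
carry_out(moves=[{"travel": [0,0,0.1],"angular": [0,0,0]},{"travel": [0,0,0],"angular": [0,0,0]},{"travel": [0,0,0],"angular": [0,0,0]}])

```text
time: 10.93
ee_pos: [513.6, -96.8, 14.8]
eef_rot: [[-0.991, 0.134, 0.002], [0.134, 0.991, -0.0], [-0.002, -0.0, -1.0]]
contact_force: [-0.8, 0.0, 1.6]
grip_width: 48.3
finger_force: 42.3
```

Request:
carry_out(moves=[{"travel": [0,0,0.05],"angular": [0,0,0]},{"travel": [0,0,0],"angular": [0,0,0]}])

```text
time: 11.1
ee_pos: [513.6, -96.8, 14.7]
eef_rot: [[-0.991, 0.134, 0.002], [0.134, 0.991, -0.001], [-0.002, -0.0, -1.0]]
contact_force: [-1.2, 0.6, 6.6]
grip_width: 47.9
finger_force: 43.1
```

Request:
carry_out(moves=[{"travel": [0,0,0],"angular": [0,0,0]},{"travel": [0,0,0],"angular": [0,0,0]},{"travel": [0,0,0],"angular": [0,0,0]},{"travel": [0,0,0],"angular": [0,0,0]}], claw=0.5)

```text
time: 11.43
ee_pos: [513.5, -96.8, 14.2]
eef_rot: [[-0.991, 0.134, 0.001], [0.134, 0.991, -0.0], [-0.001, -0.0, -1.0]]
contact_force: [0.1, -0.1, -0.6]
grip_width: 63.9
finger_force: 0.0
```

Request:
carry_out(moves=[{"travel": [0,0,-1],"angular": [0,0,0]},{"travel": [0,0,-3],"angular": [0,0,0]},{"travel": [0,0,-4],"angular": [0,0,0]},{"travel": [0,0,-4],"angular": [0,0,0]},{"travel": [0,0,-3],"angular": [0,0,0]}])

```text
time: 11.85
ee_pos: [513.5, -96.8, 167.9]
eef_rot: [[-0.991, 0.134, 0.003], [0.134, 0.991, -0.001], [-0.004, -0.001, -1.0]]
contact_force: [0.4, -0.0, -0.2]
grip_width: 64.4
finger_force: 0.0
```

Request:
carry_out(moves=[{"travel": [-1.5,3.5,0],"angular": [0,0,0]},{"travel": [-1.5,3.5,0],"angular": [0,0,0]},{"travel": [0,0,0],"angular": [0,0,0]},{"travel": [0,0,0],"angular": [0,0,0]}])

```text
time: 12.18
ee_pos: [552.7, -30.1, 164.8]
eef_rot: [[-0.991, 0.131, 0.002], [0.131, 0.991, -0.001], [-0.002, -0.0, -1.0]]
contact_force: [-1.0, -0.8, 0.2]
grip_width: 64.2
finger_force: 0.0
```

Run:
```python
from h import *
s=bot.observe();p=np.array(s["ee_pos"]);print(s["time"],p,s["contact_force"])
V=[];W=[]
for n in("side","scene","wrist"):
    im=bot.grab_frame(n);cv2.imwrite(f"pics/{n}5.png",im);c=cam(n,s);h=cv2.cvtColor(im,cv2.COLOR_BGR2HSV).astype(int)
    uv=proj(c,[513.7,-96.6,44])[0]
    for t in (70,85):
        try:
            m=blob((h[...,1]<t)&(h[...,2]>95),uv);y,x=np.where(m);print(n,t,uv.round(),m.sum(),x.min(),x.max(),y.min(),y.max(),fitbox([(c,m)],100,50,40,58,(513,-97)))
            if t==70:V.append((c,m))
        except Exception as e: print(n,e)
    sm=(h[...,2]<130)&(h[...,1]>90); 
    q=cv2.convexHull(proj(c,box(513.7,-96.6,-7.6,108,58,-4,62)).astype(np.int32));k=np.zeros(sm.shape,np.uint8);cv2.fillPoly(k,[q],1)
    if n!="wrist":
        try:
            u=blob((sm|m)&(k>0),uv);print(" union",u.sum(),fitbox([(c,u)],100,50,0,58,(513,-97)))
        except Exception as e: print(e)
print("all",fitbox(V,100,50,40,58,(513,-97)))
```

```text
12.1833 [552.67323868 -30.06116259 164.84855012] [-0.97657409 -0.7850966   0.24953738]
side 70 [271. 257.] 940 248 295 240 271 (array([514. , -97. ,  -8.6]), np.float64(0.042))
side 85 [271. 257.] 957 248 295 240 272 (array([514. , -97.5,  -7.9]), np.float64(0.053))
 union 1445 (array([514.7, -96. ,  -7.8]), np.float64(0.03))
scene 70 [291. 216.] 897 269 314 198 232 (array([513.7, -96. ,  -7. ]), np.float64(0.066))
scene 85 [291. 216.] 925 269 314 197 232 (array([513.3, -96. ,  -8.3]), np.float64(0.089))
 union 1461 (array([511.8, -98.2,  -9.3]), np.float64(0.086))
wrist 70 [201. 162.] 6169 168 232 109 216 (array([515.1, -94.7,  -7.5]), np.float64(0.02))
wrist 85 [201. 162.] 6302 168 233 108 216 (array([514.2, -94.6,  -7.5]), np.float64(0.037))
all (array([514.9, -95.1,  -8. ]), np.float64(0.168))
```

Tray fits now match the stand fits per camera within about 0.5 mm and 1°, so it sits flush. Next is the flap.

Run:
```python
from h import *
plan([((469.3,233.8,190),RT(5.9))])
```

```text
[{"travel":[1.07, 2.29, -0.23],"angular":[0.0, 0.0, 6.9]},{"travel":[1.33, 2.15, -0.24],"angular":[0.0, 0.0, 7.0]},{"travel":[1.59, 1.97, -0.23],"angular":[0.0, 0.0, 6.9]},{"travel":[1.81, 1.77, -0.24],"angular":[0.0, 0.0, 7.0]},{"travel":[2.02, 1.53, -0.23],"angular":[0.0, 0.0, 6.9]}]
[{"travel":[2.18, 1.27, -0.24],"angular":[0.0, 0.0, 7.0]},{"travel":[2.32, 1.01, -0.23],"angular":[0.0, 0.0, 6.9]},{"travel":[2.43, 0.71, -0.24],"angular":[0.0, 0.0, 7.0]},{"travel":[2.49, 0.42, -0.23],"angular":[0.0, 0.0, 6.9]},{"travel":[2.53, 0.11, -0.24],"angular":[0.0, 0.0, 7.0]}]
[{"travel":[2.52, -0.2, -0.23],"angular":[0.0, 0.0, 6.9]}]
```

Request:
carry_out(moves=[{"travel": [1.1,2.3,-0.5],"angular": [0,0,7]},{"travel": [1.3,2.2,-0.5],"angular": [0,0,7]},{"travel": [1.6,2.0,-0.5],"angular": [0,0,7]},{"travel": [1.8,1.8,-0.5],"angular": [0,0,7]},{"travel": [2.0,1.5,-0.5],"angular": [0,0,7]}], claw=0)

```text
time: 12.75
ee_pos: [514.7, 90.2, 189.4]
eef_rot: [[-0.73, 0.684, 0.001], [0.684, 0.73, -0.001], [-0.001, 0.0, -1.0]]
contact_force: [0.3, -0.4, -0.0]
grip_width: 43.3
finger_force: 0.0
```

Request:
carry_out(moves=[{"travel": [2.2,1.3,0],"angular": [0,0,7]},{"travel": [2.3,1.0,0],"angular": [0,0,7]},{"travel": [2.4,0.7,0],"angular": [0,0,7]},{"travel": [2.5,0.4,0],"angular": [0,0,7]},{"travel": [2.5,0.1,0],"angular": [0,0,7]}])

```text
time: 13.17
ee_pos: [478.2, 210.7, 189.2]
eef_rot: [[-0.206, 0.979, 0.001], [0.979, 0.206, -0.001], [-0.001, 0.001, -1.0]]
contact_force: [-0.0, 0.2, -0.0]
grip_width: 42.9
finger_force: 0.0
```

Request:
carry_out(moves=[{"travel": [2.5,-0.2,0],"angular": [0,0,6.5]},{"travel": [0,0,0],"angular": [0,0,0]},{"travel": [0,0,0],"angular": [0,0,0]}])

```text
time: 13.42
ee_pos: [471.1, 234.6, 189.0]
eef_rot: [[-0.103, 0.995, 0.001], [0.995, 0.103, -0.001], [-0.001, 0.001, -1.0]]
contact_force: [1.2, 0.3, -0.1]
grip_width: 43.1
finger_force: 0.0
```

Run:
```python
from h import *
s=bot.observe();im=bot.grab_frame("wrist");c=cam("wrist",s);cv2.imwrite("pics/w6.png",im)
print(s["time"],s["ee_pos"],np.array(s["eef_rot"]).round(3).tolist(),s["grip_width"],s["q"])
g=cv2.cvtColor(im,cv2.COLOR_BGR2GRAY)
P=(506.4,237.6,5.9,.163)
a=proj(c,hpt(P,"f",(115,45,38)))[0];b=proj(c,hpt(P,"f",(115,-45,38)))[0];print(a,b)
for r in range(100,400,8): print(r,"".join("#" if v<60 else ("+" if v<110 else ("." if v<190 else " ")) for v in g[r,130:430:4]))
plan([((469.3,233.8,111),RT(5.9))])
```

```text
13.4167 [471.05987669 234.58201557 189.04260133] [[-0.103, 0.995, 0.001], [0.995, 0.103, -0.001], [-0.001, 0.001, -1.0]] 43.070164061621895 [ 1.93103400e+01  2.04459189e+01  1.03487302e+02 -6.79707631e-02
  5.60264156e+01  1.34185698e+01]
[272.68005741 163.09548568] [272.93422601 276.72588735]
100 ......................................................................+....
108 ..........................+..........................................++....
116 .........................++..........................................++....
124 .........................++..........................................++....
132 .......................++++..........................................+.....
140 ......................+++++.........................................++.....
148 .....................+++++#.........................................++.....
156 ....................+++++++.......###...............................+......
164 .....................++++++......++###..............................+......
172 ..................+++++++++.....+++###.............................++......
180 .
[... 1647 characters left out ...]
..#########################
348 #######################..............++++..........########################
356 #######################...........................+########################
364 ########################..........................#########################
372 #########+++####################++.......+####################..###########
380 ########+++.##################################################.+###########
388 ######++++..##################################################.############
396 #####++++...##################################################+############
[{"travel":[0.0, -0.11, 3.9],"angular":[0.0, 0.0, 0.0]},{"travel":[0.01, -0.11, 3.9],"angular":[0.1, 0.0, 0.0]}]
```

Request:
carry_out(moves=[{"travel": [0,-0.1,2.5],"angular": [0,0,0]},{"travel": [0,0,2.5],"angular": [0,0,0]},{"travel": [0,0,1.8],"angular": [0,0,0]},{"travel": [0,0,0.8],"angular": [0,0,0]},{"travel": [0,0,0],"angular": [0,0,0]}])

```text
time: 13.88
ee_pos: [470.2, 233.2, 111.7]
eef_rot: [[-0.101, 0.995, -0.002], [0.995, 0.101, -0.002], [-0.001, -0.002, -1.0]]
contact_force: [0.5, -0.1, 0.6]
grip_width: 42.8
finger_force: 0.0
```

Request:
carry_out(moves=[{"travel": [0,0,0],"angular": [0,0,0]},{"travel": [0,0,0],"angular": [0,0,0]},{"travel": [0,0,0],"angular": [0,0,0]},{"travel": [0,0,0],"angular": [0,0,0]},{"travel": [0,0,0],"angular": [0,0,0]}], claw=-1, force=25)

```text
time: 14.3
ee_pos: [470.1, 234.4, 113.7]
eef_rot: [[-0.102, 0.995, 0.001], [0.995, 0.102, -0.001], [-0.001, 0.001, -1.0]]
contact_force: [-4.7, -2.7, 3.8]
grip_width: 8.3
finger_force: 25.7
```

```bash
sed -i 's#/10).round(2)#/10).round(1)#' h.py
python3 - <<'E'
from h import *
s=bot.observe();p=np.array(s["ee_pos"])
P0=(506.4,237.6,5.9,.163);d=p+[0,0,38]-hpt(P0,"f",(115,0,38));print(p,d)
N=25;w=[]
for k in range(1,N+1):
    t=k/N; th=.163+(1.58-.163)*t; b=22*t
    R=RT(5.9,b); 
    w.append((hpt((*P0[:3],th),"f",(115,0,38))+d+R[:,2]*38,R))
print(RT(5.9,22)[:,2],w[-1][0])
plan(w)
E
```

```text
[470.08030878 234.38133758 113.71998251] [0.79172955 0.61642985 0.06157259]
[-0.37262223 -0.03850676 -0.92718385] [601.51118891 247.96339782 174.97398082]
[{"travel":[0.0, 0.3, -0.6],"angular":[0.9, 0.0, -0.1]},{"travel":[0.0, 0.3, -0.6],"angular":[0.9, 0.0, 0.0]},{"travel":[0.0, 0.3, -0.6],"angular":[0.9, 0.0, 0.0]},{"travel":[0.0, 0.4, -0.5],"angular":[0.9, 0.0, 0.0]},{"travel":[0.0, 0.3, -0.5],"angular":[0.9, 0.0, 0.0]}]
[{"travel":[0.0, 0.4, -0.6],"angular":[0.8, 0.0, 0.0]},{"travel":[0.0, 0.4, -0.5],"angular":[0.9, 0.0, 0.0]},{"travel":[0.0, 0.5, -0.4],"angular":[0.9, 0.0, 0.0]},{"travel":[0.0, 0.4, -0.5],"angular":[0.9, 0.0, 0.0]},{"travel":[0.0, 0.5, -0.4],"angular":[0.9, 0.0, 0.0]}]
[{"travel":[0.0, 0.5, -0.4],"angular":[0.8, 0.0, 0.0]},{"travel":[0.0, 0.5, -0.4],"angular":[0.9, 0.0, 0.0]},{"travel":[0.0, 0.5, -0.4],"angular":[0.9, 0.0, 0.0]},{"travel":[0.0, 0.5, -0.3],"angular":[0.9, 0.1, 0.0]},{"travel":[0.0, 0.6, -0.4],"angular":[0.9, 0.0, 0.0]}]
[{"travel":[0.0, 0.6, -0.3],"angular":[0.8, 0.0, 0.0]},{"travel":[0.0, 0.5, -0.2],"angular":[0.9, 0.0, 0.0]},{"travel":[0.0, 0.6, -0.3],"angular":[0.9, 0.0, 0.0]},{"travel":[0.0, 0.6, -0.2],"angular":[0.9, 0.0, 0.0]},{"travel":[0.0, 0.6, -0.2],"angular":[0.9, 0.0, 0.0]}]
[{"travel":[0.0, 0.6, -0.1],"angular":[0.8, 0.0, 0.0]},{"travel":[0.0, 0.6, -0.2],"angular":[0.9, 0.0, 0.0]},{"travel":[0.0, 0.7, -0.1],"angular":[0.9, 0.0, 0.0]},{"travel":[0.0, 0.6, 0.0],"angular":[0.9, 0.0, 0.0]},{"travel":[0.0, 0.6, -0.1],"angular":[0.9, 0.0, 0.0]}]
```

Request:
carry_out(moves=[{"travel": [0,0.3,-0.6],"angular": [0.9,0,0]},{"travel": [0,0.3,-0.6],"angular": [0.9,0,0]},{"travel": [0,0.3,-0.6],"angular": [0.9,0,0]},{"travel": [0,0.4,-0.5],"angular": [0.9,0,0]},{"travel": [0,0.3,-0.5],"angular": [0.9,0,0]}])

```text
time: 14.72
ee_pos: [485.7, 235.9, 140.9]
eef_rot: [[-0.102, 0.992, -0.081], [0.995, 0.101, -0.009], [-0.001, -0.081, -0.997]]
contact_force: [-6.9, -2.2, 1.4]
grip_width: 8.4
finger_force: 24.3
```

Request:
carry_out(moves=[{"travel": [0,0.4,-0.6],"angular": [0.9,0,0]},{"travel": [0,0.4,-0.5],"angular": [0.9,0,0]},{"travel": [0,0.5,-0.4],"angular": [0.9,0,0]},{"travel": [0,0.4,-0.5],"angular": [0.9,0,0]},{"travel": [0,0.5,-0.4],"angular": [0.9,0,0]}])

```text
time: 15.13
ee_pos: [509.8, 238.4, 163.5]
eef_rot: [[-0.102, 0.982, -0.158], [0.995, 0.101, -0.017], [-0.001, -0.159, -0.987]]
contact_force: [-12.7, -4.8, 16.4]
grip_width: 8.1
finger_force: 24.6
```

```bash
cat > flap.py <<'E'
from h import *
import sys
s=bot.observe();p=np.array(s["ee_pos"]);R=np.array(s["eef_rot"]);P0=(506.4,237.6,5.9)
b=p-R[:,2]*38
a=np.radians(5.9);ex=np.array([np.cos(a),np.sin(a),0])
H=hpt((*P0,0),"f",(0,0,0))+[.8,.6,0]
u=-(b-H)@ex;v=(b-H)[2];th=np.arctan2(v,u)-np.radians(18.29)
print(s["time"],p,"r",np.hypot(u,v),"th",th,"tilt",np.degrees(np.arcsin(-R[:,2]@ex)),s["contact_force"],s["grip_width"],s["finger_force"])
if len(sys.argv)>1:
    N=int(sys.argv[2]);t1=float(sys.argv[1]);tilt0=np.degrees(np.arcsin(-R[:,2]@ex));w=[]
    for k in range(1,N+1):
        t=k/N;RR=RT(5.9,tilt0+(22-tilt0)*t)
        w.append((hpt((*P0,th+(t1-th)*t),"f",(115,0,38))+[.8,.6,0]+RR[:,2]*38,RR))
    plan(w)
E
python3 flap.py 1.58 15
```

```text
15.1333 [509.78779875 238.41380093 163.46826669] r 122.02487319008131 th 0.7248036018417142 tilt 9.170952442740111 [-12.66982631  -4.79964849  16.36927066] 8.10386819123866 24.60649698972702
[{"travel":[0.0, 0.5, -0.4],"angular":[0.9, 0.1, -0.1]},{"travel":[0.0, 0.6, -0.4],"angular":[0.8, 0.0, 0.0]},{"travel":[0.0, 0.5, -0.3],"angular":[0.9, 0.0, 0.0]},{"travel":[0.0, 0.5, -0.4],"angular":[0.8, 0.0, 0.0]},{"travel":[0.0, 0.6, -0.3],"angular":[0.9, 0.0, 0.0]}]
[{"travel":[0.0, 0.5, -0.3],"angular":[0.8, 0.0, 0.0]},{"travel":[0.0, 0.6, -0.3],"angular":[0.9, 0.0, 0.0]},{"travel":[0.0, 0.6, -0.2],"angular":[0.8, 0.0, 0.0]},{"travel":[0.0, 0.6, -0.2],"angular":[0.9, 0.0, 0.0]},{"travel":[0.0, 0.6, -0.2],"angular":[0.9, 0.0, 0.0]}]
[{"travel":[0.0, 0.6, -0.2],"angular":[0.8, 0.0, 0.0]},{"travel":[0.0, 0.6, -0.1],"angular":[0.9, 0.0, 0.1]},{"travel":[0.0, 0.7, -0.1],"angular":[0.8, 0.0, 0.0]},{"travel":[0.0, 0.6, -0.1],"angular":[0.9, 0.0, 0.0]},{"travel":[0.0, 0.6, -0.1],"angular":[0.8, 0.0, 0.0]}]
```

Request:
carry_out(moves=[{"travel": [0,0.4,-0.6],"angular": [0.9,0,0]},{"travel": [0,0.6,-0.4],"angular": [0.9,0,0]},{"travel": [0,0.5,-0.4],"angular": [0.9,0,0]},{"travel": [0,0.5,-0.4],"angular": [0.9,0,0]},{"travel": [0,0.6,-0.3],"angular": [0.9,0,0]}])

```text
time: 15.55
ee_pos: [540.6, 241.5, 178.7]
eef_rot: [[-0.102, 0.967, -0.232], [0.995, 0.099, -0.025], [-0.001, -0.233, -0.972]]
contact_force: [-3.3, -2.7, 6.6]
grip_width: 7.0
finger_force: 25.0
```

```bash
python3 flap.py 1.58 10
```

```text
15.55 [540.62253157 241.53971563 178.73401102] r 123.30636574862885 th 1.026195552331886 tilt 13.475466363789138 [-3.31903462 -2.69378462  6.57003985] 7.0317372382821945 25.04183739423752
[{"travel":[0.0, 0.6, -0.1],"angular":[0.9, 0.0, -0.1]},{"travel":[0.0, 0.6, -0.2],"angular":[0.8, 0.0, 0.0]},{"travel":[0.0, 0.6, -0.3],"angular":[0.9, 0.0, 0.0]},{"travel":[0.0, 0.6, -0.2],"angular":[0.8, 0.0, 0.0]},{"travel":[0.0, 0.6, -0.2],"angular":[0.9, 0.0, 0.0]}]
[{"travel":[0.0, 0.6, -0.1],"angular":[0.8, 0.0, 0.0]},{"travel":[0.0, 0.6, -0.1],"angular":[0.9, 0.0, 0.0]},{"travel":[0.0, 0.6, -0.1],"angular":[0.8, 0.0, 0.0]},{"travel":[0.0, 0.6, -0.1],"angular":[0.9, 0.0, 0.0]},{"travel":[0.0, 0.6, -0.1],"angular":[0.8, 0.0, 0.0]}]
```

Request:
carry_out(moves=[{"travel": [0,0.6,-0.2],"angular": [0.9,0,0]},{"travel": [0,0.6,-0.2],"angular": [0.9,0,0]},{"travel": [0,0.6,-0.2],"angular": [0.9,0,0]},{"travel": [0,0.6,-0.2],"angular": [0.9,0,0]},{"travel": [0,0.6,-0.1],"angular": [0.9,0,0]}])

```text
time: 15.97
ee_pos: [573.2, 244.9, 182.8]
eef_rot: [[-0.102, 0.948, -0.302], [0.995, 0.097, -0.031], [-0.0, -0.303, -0.953]]
contact_force: [-0.7, -3.3, 31.0]
grip_width: 6.6
finger_force: 28.9
```

```bash
python3 flap.py 1.58 5
python3 - <<'E'
from h import *
im=bot.grab_frame("side");cv2.imwrite("pics/side7.png",im)
E
```

```text
15.9667 [573.2268303  244.86718986 182.77512212] r 123.734908263259 th 1.3154269245132721 tilt 17.66771855253386 [-0.6656833  -3.29006681 31.02430271] 6.554482614625945 28.856778144836426
[{"travel":[0.0, 0.6, 0.1],"angular":[0.9, 0.0, -0.1]},{"travel":[0.0, 0.6, -0.1],"angular":[0.8, 0.0, 0.0]},{"travel":[0.0, 0.6, -0.1],"angular":[0.9, 0.0, 0.0]},{"travel":[0.0, 0.6, -0.1],"angular":[0.9, 0.0, 0.0]},{"travel":[0.0, 0.5, 0.0],"angular":[0.8, 0.0, 0.0]}]
```

Force on the tool is radially outward, so the true arc runs about 3 mm higher than modelled. Relieving it upward.

Request:
carry_out(moves=[{"travel": [0,-0.1,-0.3],"angular": [0,0,0]},{"travel": [0,0,0],"angular": [0,0,0]}])

```text
time: 16.18
ee_pos: [573.9, 245.1, 185.5]
eef_rot: [[-0.101, 0.949, -0.299], [0.995, 0.097, -0.03], [0.0, -0.301, -0.954]]
contact_force: [3.1, -2.2, 20.3]
grip_width: -0.0
finger_force: 10.3
```

```bash
python3 flap.py 1.6 6
```

```text
16.1833 [573.88209446 245.1273029  185.46059977] r 126.48328657536624 th 1.3186470611042953 tilt 17.514697535957342 [ 3.05030547 -2.1674495  20.2512396 ] -0.015273480359209578 10.319422781467438
[{"travel":[0.0, 0.6, 0.4],"angular":[0.7, -0.1, -0.1]},{"travel":[0.0, 0.5, -0.1],"angular":[0.8, 0.0, 0.0]},{"travel":[0.0, 0.6, -0.1],"angular":[0.7, 0.0, 0.0]},{"travel":[0.0, 0.5, -0.1],"angular":[0.8, 0.0, 0.0]},{"travel":[0.0, 0.5, 0.0],"angular":[0.7, 0.0, 0.0]}]
[{"travel":[0.0, 0.5, 0.0],"angular":[0.8, 0.0, 0.0]}]
```

The fingers slid off the bar near 75°, and the stiff flap should stay there. I'll retreat up, measure its angle, then push it upright from the inside with closed fingers.

Request:
carry_out(moves=[{"travel": [0,0,-1],"angular": [0,0,0]},{"travel": [0,0,-2],"angular": [0,0,0]},{"travel": [0,0,-3],"angular": [-4,0,0]},{"travel": [0,-1,-3],"angular": [-7,0,0]},{"travel": [0,-3,-1],"angular": [-6.6,0,0]}])

```text
time: 16.6
ee_pos: [563.8, 244.1, 286.9]
eef_rot: [[-0.1, 0.995, 0.006], [0.995, 0.1, 0.001], [0.001, 0.006, -1.0]]
contact_force: [1.2, 1.5, 0.7]
grip_width: 0.1
finger_force: 0.0
```

Request:
carry_out(moves=[{"travel": [0,-4,0],"angular": [0,0,-7]},{"travel": [0,-4,0],"angular": [0,0,-7]},{"travel": [0,-3,0],"angular": [0,0,-7]},{"travel": [0,0,0],"angular": [0,0,-7]},{"travel": [0,0,0],"angular": [0,0,-7]}])

```text
time: 17.02
ee_pos: [451.1, 220.5, 286.0]
eef_rot: [[-0.659, 0.752, -0.003], [0.752, 0.659, -0.0], [0.002, -0.002, -1.0]]
contact_force: [-0.3, -0.6, -0.9]
grip_width: -0.3
finger_force: 0.0
```

Request:
carry_out(moves=[{"travel": [0,0,0],"angular": [0,0,-7]},{"travel": [0,0,0],"angular": [0,0,-7]},{"travel": [0,0,0],"angular": [0,0,-7]},{"travel": [0,0,0],"angular": [0,0,-7]},{"travel": [0,0,0],"angular": [0,0,-7]}])

```text
time: 17.43
ee_pos: [452.5, 220.7, 285.0]
eef_rot: [[-0.971, 0.239, -0.004], [0.239, 0.971, -0.001], [0.004, -0.002, -1.0]]
contact_force: [0.1, -1.2, 1.2]
grip_width: -0.3
finger_force: 0.0
```

```bash
cat > flapang.py <<'E'
from h import *
from scipy.optimize import minimize_scalar
s=bot.observe();print(s["time"],np.array(s["ee_pos"]).round(1),np.array(s["eef_rot"]).round(3).tolist(),np.array(s["contact_force"]).round(1))
P=(506.4,237.6,5.9)
corn=[(d,y,h) for d in(0,140) for y in(-100,100) for h in(0,8)]
for n in("scene","side"):
    im=bot.grab_frame(n);cv2.imwrite(f"pics/{n}8.png",im);c=cam(n);h=cv2.cvtColor(im,cv2.COLOR_BGR2HSV).astype(int)
    g=((h[...,1]<60)&(h[...,2]>70))
    hull=lambda th:cv2.convexHull(np.vstack([proj(c,hpt((*P,th),"f",v)) for v in corn]).astype(np.float32))
    res=[]
    roi=np.zeros(g.shape,np.uint8)
    for th in np.arange(0,1.91,.05): cv2.fillConvexPoly(roi,hull(th).astype(np.int32),1)
    for th in np.arange(.6,1.9,.02):
        k=np.zeros(g.shape,np.uint8);cv2.fillConvexPoly(k,hull(th).astype(np.int32),1)
        i=(g&(k>0)).sum();u=((g&(roi>0))|(k>0)).sum();res.append((i/u,th))
    res.sort();print(n,[(round(a,3),round(b,2)) for a,b in res[:-5:-1]])
E
python3 flapang.py
```

```text
17.4333 [452.5 220.7 285. ] [[-0.971, 0.239, -0.004], [0.239, 0.971, -0.001], [0.004, -0.002, -1.0]] [ 0.1 -1.2  1.2]
scene [(np.float64(0.93), np.float64(1.32)), (np.float64(0.927), np.float64(1.34)), (np.float64(0.914), np.float64(1.3)), (np.float64(0.912), np.float64(1.36))]
side [(np.float64(0.708), np.float64(1.3)), (np.float64(0.693), np.float64(1.32)), (np.float64(0.676), np.float64(1.34)), (np.float64(0.67), np.float64(1.28))]
```

Run:
```python
from h import *
plan([((516.3,238.6,183),RT(95.9))])
```

```text
[{"travel":[-1.9, 1.1, 3.4],"angular":[0.0, -0.1, -6.6]},{"travel":[-2.1, 0.9, 3.4],"angular":[0.0, -0.1, -6.7]},{"travel":[-2.1, 0.6, 3.4],"angular":[-0.1, -0.1, -6.6]}]
```

Request:
carry_out(moves=[{"travel": [-1.9,1.1,3.4],"angular": [0,-0.1,-6.6]},{"travel": [-2.1,0.9,3.4],"angular": [0,-0.1,-6.6]},{"travel": [-2.1,0.6,3.4],"angular": [0,0,-6.6]},{"travel": [0,0,0],"angular": [0,0,0]}])

```text
time: 17.87
ee_pos: [516.6, 238.0, 175.8]
eef_rot: [[-0.995, -0.099, -0.009], [-0.099, 0.995, -0.004], [0.01, -0.003, -1.0]]
contact_force: [-1.3, -0.4, -0.6]
grip_width: 0.2
finger_force: 0.0
```

Request:
carry_out(moves=[{"travel": [-0.6,0,0],"angular": [0,0,0]},{"travel": [-0.6,0,0],"angular": [0,0,0]},{"travel": [-0.6,0,0],"angular": [0,0,0]},{"travel": [-0.6,0,0],"angular": [0,0,0]},{"travel": [-0.6,0,0],"angular": [0,0,0]}])

```text
time: 18.28
ee_pos: [546.5, 241.4, 183.8]
eef_rot: [[-0.995, -0.097, -0.0], [-0.097, 0.995, -0.001], [0.0, -0.001, -1.0]]
contact_force: [-1.6, 0.5, 1.0]
grip_width: 0.0
finger_force: 0.9
```

```bash
python3 flapang.py
```

```text
18.2833 [546.5 241.4 183.8] [[-0.995, -0.097, -0.0], [-0.097, 0.995, -0.001], [0.0, -0.001, -1.0]] [-1.6  0.5  1. ]
scene [(np.float64(0.909), np.float64(1.44)), (np.float64(0.906), np.float64(1.46)), (np.float64(0.9), np.float64(1.42)), (np.float64(0.893), np.float64(1.4))]
side [(np.float64(0.704), np.float64(1.44)), (np.float64(0.7), np.float64(1.42)), (np.float64(0.693), np.float64(1.46)), (np.float64(0.679), np.float64(1.48))]
```

Request:
carry_out(moves=[{"travel": [-0.5,0,0],"angular": [0,0,0]},{"travel": [-0.5,0,0],"angular": [0,0,0]},{"travel": [-0.5,0,0],"angular": [0,0,0]},{"travel": [-0.4,0,0],"angular": [0,0,0]},{"travel": [0,0,0],"angular": [0,0,0]}])

```text
time: 18.8
ee_pos: [565.6, 243.1, 181.9]
eef_rot: [[-0.995, -0.098, -0.002], [-0.098, 0.995, -0.002], [0.002, -0.001, -1.0]]
contact_force: [-1.2, -0.7, 0.2]
grip_width: -0.3
finger_force: 0.0
```

```bash
python3 flapang.py
```

```text
18.8 [565.6 243.1 181.9] [[-0.995, -0.098, -0.002], [-0.098, 0.995, -0.002], [0.002, -0.001, -1.0]] [-1.2 -0.7  0.2]
scene [(np.float64(0.884), np.float64(1.6)), (np.float64(0.88), np.float64(1.58)), (np.float64(0.869), np.float64(1.56)), (np.float64(0.857), np.float64(1.54))]
side [(np.float64(0.728), np.float64(1.56)), (np.float64(0.725), np.float64(1.58)), (np.float64(0.716), np.float64(1.6)), (np.float64(0.712), np.float64(1.62))]
```

The flap is now at about 1.57 rad. Backing off to find the orange tab.

Request:
carry_out(moves=[{"travel": [1,0,0],"angular": [0,0,0]},{"travel": [3,0,-2],"angular": [0,0,0]},{"travel": [3,0,-2],"angular": [0,0,0]},{"travel": [0,0,-1],"angular": [0,0,0]},{"travel": [0,0,0],"angular": [0,0,0]}], claw=0)

```text
time: 19.32
ee_pos: [494.5, 236.6, 235.0]
eef_rot: [[-0.995, -0.099, 0.002], [-0.099, 0.995, -0.0], [-0.002, -0.0, -1.0]]
contact_force: [0.1, -0.1, 0.1]
grip_width: 42.7
finger_force: 0.0
```

Run:
```python
from h import *
s=bot.observe();im=bot.grab_frame("wrist");c=cam("wrist",s);cv2.imwrite("pics/w9.png",im)
print(s["time"],s["ee_pos"],np.array(s["eef_rot"]).round(3).tolist(),s["grip_width"])
h=cv2.cvtColor(im,cv2.COLOR_BGR2HSV).astype(int)
P=(506.4,237.6,5.9,0)
for y in(35,-35):
    print(y,[proj(c,hpt(P,"b",(x,y,87)))[0].round().tolist() for x in(-15,0,15)])
m=((h[...,0]<18)&(h[...,1]>185)&(h[...,2]>110))
n,l,st,ce=cv2.connectedComponentsWithStats(m.astype(np.uint8))
for k in range(1,n):
    if st[k,4]>60: print(st[k],ce[k].round(1),h[l==k].mean(0).round())
```

```text
19.3167 [494.5451313  236.57661674 234.98577343] [[-0.995, -0.099, 0.002], [-0.099, 0.995, -0.0], [-0.002, -0.0, -1.0]] 42.71449601562855
35 [[308.0, 182.0], [307.0, 195.0], [307.0, 208.0]]
-35 [[242.0, 182.0], [243.0, 196.0], [243.0, 209.0]]
[239 181  11  28 274] [244.1 193.8] [ 13. 205. 199.]
```

View pics/w9.png

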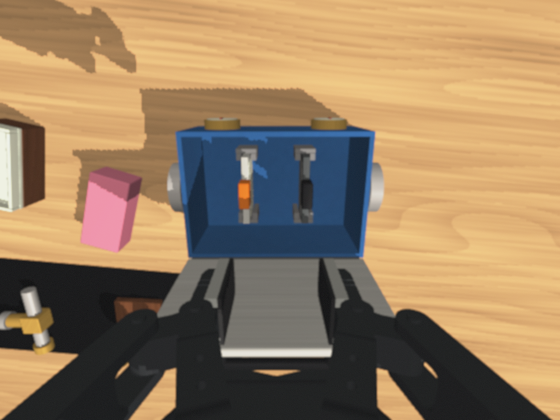

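The picture shows the orange tab at (244,194) in the -y slot and the black tab at (307,195). The flap is upright at the bottom.

Run:
```python
from h import *
plan([((509.9,203.1,110),RT(95.9)),((509.9,203.1,60),RT(95.9),2)])
```

```text
[{"travel":[-0.3, -0.9, 3.1],"angular":[0.0, 0.0, -0.1]},{"travel":[-0.3, -0.8, 3.1],"angular":[0.0, 0.0, 0.0]},{"travel":[-0.3, -0.9, 3.1],"angular":[0.0, 0.0, -0.1]},{"travel":[-0.2, -0.9, 3.0],"angular":[0.0, 0.0, -0.1]},{"travel":[0.0, 0.0, 2.5],"angular":[0.0, 0.0, 0.0]}]
[{"travel":[0.0, 0.0, 2.5],"angular":[0.0, 0.0, 0.0]}]
```

Request:
carry_out(moves=[{"travel": [-0.3,-0.9,3],"angular": [0,0,-0.1]},{"travel": [-0.3,-0.9,3],"angular": [0,0,0]},{"travel": [-0.3,-0.9,3],"angular": [0,0,-0.1]},{"travel": [-0.2,-0.8,3],"angular": [0,0,0]},{"travel": [0,0,0],"angular": [0,0,0]}], claw=-0.3)

```text
time: 19.78
ee_pos: [507.3, 200.5, 106.5]
eef_rot: [[-0.995, -0.1, -0.011], [-0.1, 0.995, -0.004], [0.011, -0.003, -1.0]]
contact_force: [-0.4, -0.7, -0.6]
grip_width: 29.6
finger_force: 0.0
```

Request:
carry_out(moves=[{"travel": [0,0,1],"angular": [0,0,0]},{"travel": [0,0,0],"angular": [0,0,0]},{"travel": [0,0,0],"angular": [0,0,0]}])

```text
time: 20.03
ee_pos: [509.7, 202.8, 103.0]
eef_rot: [[-0.995, -0.102, -0.001], [-0.102, 0.995, -0.001], [0.001, -0.001, -1.0]]
contact_force: [-0.6, 0.6, 0.4]
grip_width: 29.9
finger_force: 0.0
```

Run:
```python
from h import *
s=bot.observe();im=bot.grab_frame("wrist");c=cam("wrist",s);cv2.imwrite("pics/w10.png",im)
print(s["time"],s["ee_pos"],np.array(s["eef_rot"]).round(3).tolist(),s["grip_width"])
h=cv2.cvtColor(im,cv2.COLOR_BGR2HSV).astype(int)
m=((h[...,0]<20)&(h[...,1]>185)&(h[...,2]>80))
n,l,st,ce=cv2.connectedComponentsWithStats(m.astype(np.uint8))
for k in range(1,n):
    if st[k,4]>60: print(st[k],ce[k].round(1),ray(c,ce[k],87).round(1))
print([proj(c,hpt((506.4,237.6,5.9,0),"b",(x,-35,87)))[0].round(1).tolist() for x in(-15,0,15)])
plan([((509.9,203.1,60),RT(95.9),2),((509.9,203.1,34),RT(95.9),2)])
```

```text
20.0333 [509.71811182 202.83815806 102.98145262] [[-0.995, -0.102, -0.001], [-0.102, 0.995, -0.001], [0.001, -0.001, -1.0]] 29.85834114882674
[267 206  16  46 690] [274.7 228.2] [506.7 202.5  87. ]
[[274.7, 211.7], [274.7, 232.7], [274.8, 252.7]]
[{"travel":[0.0, 0.0, 2.2],"angular":[0.0, 0.0, 0.0]},{"travel":[0.0, 0.0, 2.1],"angular":[-0.1, 0.0, -0.1]},{"travel":[0.0, 0.0, 1.3],"angular":[0.0, 0.0, 0.0]},{"travel":[0.0, 0.0, 1.3],"angular":[0.0, 0.0, 0.0]}]
```

Request:
carry_out(moves=[{"travel": [0,0,2],"angular": [0,0,0]},{"travel": [0,0,2],"angular": [0,0,0]},{"travel": [0,0,1.5],"angular": [0,0,0]},{"travel": [0,0,1.3],"angular": [0,0,0]},{"travel": [0,0,0],"angular": [0,0,0]}])

```text
time: 20.5
ee_pos: [508.8, 202.4, 33.5]
eef_rot: [[-0.995, -0.102, -0.003], [-0.102, 0.995, -0.002], [0.004, -0.002, -1.0]]
contact_force: [-0.7, -0.1, -0.1]
grip_width: 29.6
finger_force: 0.0
```

Request:
carry_out(moves=[{"travel": [0,0,0],"angular": [0,0,0]},{"travel": [0,0,0],"angular": [0,0,0]},{"travel": [0,0,0],"angular": [0,0,0]},{"travel": [0,0,0],"angular": [0,0,0]},{"travel": [0,0,0],"angular": [0,0,0]}], claw=-1, force=60)

```text
time: 20.92
ee_pos: [510.0, 202.5, 35.7]
eef_rot: [[-0.995, -0.101, 0.0], [-0.101, 0.995, -0.001], [-0.0, -0.001, -1.0]]
contact_force: [0.1, 0.6, 7.9]
grip_width: 10.4
finger_force: 62.0
```

Request:
carry_out(moves=[{"travel": [0,0,-0.5],"angular": [0,0,0]},{"travel": [0,0,-0.7],"angular": [0,0,0]},{"travel": [0,0,-1],"angular": [0,0,0]},{"travel": [0,0,-1],"angular": [0,0,0]},{"travel": [0,0,-1],"angular": [0,0,0]}])

```text
time: 21.33
ee_pos: [509.4, 202.3, 77.6]
eef_rot: [[-0.995, -0.101, -0.002], [-0.101, 0.995, -0.001], [0.002, -0.001, -1.0]]
contact_force: [0.2, 0.2, -2.0]
grip_width: 10.5
finger_force: 60.8
```

Request:
carry_out(moves=[{"travel": [0,0,-1.5],"angular": [0,0,0]},{"travel": [0,0,-2],"angular": [0,0,0]},{"travel": [0,0,-2],"angular": [0,0,0]},{"travel": [0,0,-2],"angular": [0,0,0]},{"travel": [0,0,-2],"angular": [0,0,0]}])

```text
time: 21.75
ee_pos: [509.3, 202.4, 173.3]
eef_rot: [[-0.995, -0.101, -0.002], [-0.101, 0.995, -0.001], [0.002, -0.001, -1.0]]
contact_force: [-0.2, 0.6, -1.7]
grip_width: 10.2
finger_force: 60.8
```

Run:
```python
from h import *
s=bot.observe();im=bot.grab_frame("wrist")
print(s["time"],s["ee_pos"],s["grip_width"],s["finger_force"],s["contact_force"])
h=cv2.cvtColor(im,cv2.COLOR_BGR2HSV).astype(int)
m=((h[...,0]<20)&(h[...,1]>185)&(h[...,2]>80))
n,l,st,ce=cv2.connectedComponentsWithStats(m.astype(np.uint8))
for k in range(1,n):
    if st[k,4]>60: print(st[k],ce[k].round(1))
plan([((509.7,202.6,190),RT(95.9)),((513.6,-96.8,190),RT(82.2))])
```

```text
21.75 [509.32616716 202.40272481 173.25734664] 10.249973400177044 60.77445030212402 [-0.23885686  0.60799528 -1.74156173]
[ 264  244   25   69 1532] [275.9 277.7]
[{"travel":[0.1, 0.0, -1.3],"angular":[0.0, 0.2, -0.1]},{"travel":[0.3, -3.7, 0.0],"angular":[0.0, 0.0, 1.7]},{"travel":[0.3, -3.8, 0.0],"angular":[0.0, 0.0, 1.7]},{"travel":[0.1, -3.7, 0.0],"angular":[0.0, 0.0, 1.7]},{"travel":[0.0, -3.8, 0.0],"angular":[0.0, 0.0, 1.8]}]
[{"travel":[-0.1, -3.7, 0.0],"angular":[0.0, 0.0, 1.7]},{"travel":[-0.2, -3.7, 0.0],"angular":[0.0, 0.0, 1.7]},{"travel":[-0.4, -3.8, 0.0],"angular":[0.0, 0.0, 1.7]},{"travel":[-0.4, -3.7, 0.0],"angular":[0.0, 0.0, 1.7]}]
```

Request:
carry_out(moves=[{"travel": [0.2,-1.5,0],"angular": [0,0,1]},{"travel": [0.2,-3,0],"angular": [0,0,1.5]},{"travel": [0.2,-3.4,0],"angular": [0,0,1.5]},{"travel": [0.1,-3.5,0],"angular": [0,0,1.5]},{"travel": [0,-3.5,0],"angular": [0,0,1.5]}])

```text
time: 22.22
ee_pos: [509.4, 51.9, 172.2]
eef_rot: [[-1.0, 0.021, -0.002], [0.021, 1.0, -0.002], [0.002, -0.002, -1.0]]
contact_force: [1.5, -0.5, -0.7]
grip_width: 10.1
finger_force: 60.8
```

Request:
carry_out(moves=[{"travel": [-0.1,-3.5,0],"angular": [0,0,1.5]},{"travel": [-0.2,-3.5,0],"angular": [0,0,1.5]},{"travel": [-0.3,-3.5,0],"angular": [0,0,1.5]},{"travel": [-0.3,-2.5,0.5],"angular": [0,0,1.5]},{"travel": [-0.2,-1.5,0.5],"angular": [0,0,0.5]}])

```text
time: 22.63
ee_pos: [511.5, -95.0, 162.4]
eef_rot: [[-0.991, 0.137, -0.001], [0.137, 0.991, -0.002], [0.001, -0.002, -1.0]]
contact_force: [-0.4, -0.2, -1.0]
grip_width: 10.3
finger_force: 60.8
```

Request:
carry_out(moves=[{"travel": [0,0,0.5],"angular": [0,0,0]},{"travel": [0,0,0.5],"angular": [0,0,0]},{"travel": [0,0,0],"angular": [0,0,0]},{"travel": [0,0,0],"angular": [0,0,0]}])

```text
time: 22.97
ee_pos: [511.4, -91.4, 151.8]
eef_rot: [[-0.991, 0.132, -0.003], [0.132, 0.991, -0.001], [0.002, -0.002, -1.0]]
contact_force: [-0.7, 0.1, -1.4]
grip_width: 10.6
finger_force: 60.8
```

Run:
```python
from h import *
s=bot.observe();print(s["time"],s["ee_pos"],np.array(s["eef_rot"]).round(3).tolist(),s["grip_width"],s["finger_force"],s["contact_force"])
plan([((513.6,-96.8,136),RT(82.4))])
```

```text
22.9667 [511.37794354 -91.41361276 151.7710317 ] [[-0.991, 0.132, -0.003], [0.132, 0.991, -0.001], [0.002, -0.002, -1.0]] 10.56779604939022 60.75881481170654 [-0.67888777  0.08393813 -1.39534815]
[{"travel":[-0.3, -0.5, 1.6],"angular":[-0.1, -0.1, 0.0]}]
```

Request:
carry_out(moves=[{"travel": [-0.1,-0.2,0.5],"angular": [-0.1,-0.1,0]},{"travel": [-0.1,-0.2,0.5],"angular": [0,0,0]},{"travel": [0,-0.1,0.5],"angular": [0,0,0]},{"travel": [0,0,0],"angular": [0,0,0]},{"travel": [0,0,0],"angular": [0,0,0]}])

```text
time: 23.38
ee_pos: [512.6, -97.5, 136.4]
eef_rot: [[-0.991, 0.134, -0.001], [0.134, 0.991, 0.0], [0.001, 0.0, -1.0]]
contact_force: [-0.3, 1.1, -0.4]
grip_width: 10.5
finger_force: 60.8
```

Request:
carry_out(moves=[{"travel": [0,0,0],"angular": [0,0,0]},{"travel": [0,0,0],"angular": [0,0,0]},{"travel": [0,0,0],"angular": [0,0,0]},{"travel": [0,0,0],"angular": [0,0,0]},{"travel": [0,0,0],"angular": [0,0,0]}])

```text
time: 23.8
ee_pos: [512.8, -97.6, 136.9]
eef_rot: [[-0.991, 0.134, -0.0], [0.134, 0.991, -0.0], [0.0, -0.0, -1.0]]
contact_force: [-0.5, -0.4, -1.4]
grip_width: 10.0
finger_force: 60.8
```

```bash
python3 flapang.py
python3 - <<'E'
from h import *
s=bot.observe();p=np.array(s["ee_pos"]);print(s["time"],p,s["grip_width"],s["finger_force"],s["joint_velocities"])
# filter check in side view: frame bottom corners, predicted; and tray fit
b=p[2]-30.7;print("bottom",b)
for n in("side","scene"):
    im=cv2.imread(f"pics/{n}8.png");c=cam(n);h=cv2.cvtColor(im,cv2.COLOR_BGR2HSV).astype(int)
    m=((h[...,1]<75)&(h[...,2]>95));k=np.zeros(m.shape,np.uint8)
    cv2.fillPoly(k,[cv2.convexHull(proj(c,box(513.6,-96.8,-7.6,120,40,b-25,b+70)).astype(np.int32))],1)
    N,l,st,ce=cv2.connectedComponentsWithStats((m&(k>0)).astype(np.uint8))
    print(n,[st[j].tolist() for j in range(1,N) if st[j,4]>80],proj(c,box(513.6,-96.8,-7.6,80,8,b,b+60)).round().tolist())
    try:
        mm=blob(m,proj(c,[513.6,-96.8,44])[0]);print(mm.sum(),fitbox([(c,mm)],100,50,40,58,(513,-97)))
    except Exception as e: print(e)
E
```

```text
23.8 [512.8 -97.6 136.9] [[-0.991, 0.134, -0.0], [0.134, 0.991, -0.0], [0.0, -0.0, -1.0]] [-0.5 -0.4 -1.4]
scene [(np.float64(0.897), np.float64(1.6)), (np.float64(0.89), np.float64(1.58)), (np.float64(0.876), np.float64(1.56)), (np.float64(0.864), np.float64(1.62))]
side [(np.float64(0.749), np.float64(1.56)), (np.float64(0.744), np.float64(1.58)), (np.float64(0.736), np.float64(1.6)), (np.float64(0.733), np.float64(1.62))]
23.9 [512.80698818 -97.55158173 136.81107004] 10.369822292599572 60.805113315582275 [-0.1265746   0.128795   -0.04987604 -0.02244318  0.07399393  0.01111232]
bottom 106.11107003596798
side [[253, 207, 36, 37, 809], [248, 240, 43, 20, 331]] [[255.0, 244.0], [253.0, 223.0], [253.0, 241.0], [252.0, 221.0], [288.0, 233.0], [288.0, 213.0], [286.0, 231.0], [286.0, 210.0]]
946 (array([514. , -97. ,  -8.6]), np.float64(0.043))
scene [[277, 163, 29, 41, 645], [271, 197, 36, 24, 298]] [[302.0, 187.0], [303.0, 166.0], [305.0, 188.0], [306.0, 167.0], [277.0, 203.0], [277.0, 181.0], [280.0, 204.0], [279.0, 183.0]]
905 (array([513.3, -96.1,  -7.9]), np.float64(0.066))
```

```bash
python3 -c "
from station import bot
print(bot.finish_job())"
```

```text
the job is handed in; nothing more can be done
None
```

The job is handed in: by camera fits the tray sits flush on the stand, the flap stands open at about 1.57 rad, and the filter is held upright and still about 5 cm above the tray, finishing at 23.9 s. Two slips on the way: a first grasp that closed above the tray, and fingers sliding off the flap bar near 75°, so I pushed the flap upright from inside.

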